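# Measure the sample cups with a dip probe, then clear them into the drawer

## Robot

A 7-joint arm with a two-finger parallel gripper is mounted at the origin on the work surface. World frame = base frame: x ahead of the robot, y to its left, z up, the work surface at z = 0. Lengths are in m, angles in rad, forces in N, time in s.
With the tool pointing down it reaches from about 0.4 to 0.85 m from the base axis. Payload 10.4 kg.
Tool frame: the origin (TCP) lies at the very end of the fingers, on their centre line; the grasp point (between the pads) lies 19 mm behind it; z points along the fingers, y is the line along which they close (so a half turn about z gives the same grasp; the last joint's range is limited). The gripper opens to 87 mm and grips with 3 to 60 N. Pads are 19 mm wide; open, the fingers measure 117 mm over their backs; the gripper's body (75 mm by 190 mm) begins 51 mm behind the grasp point.
Start: joints at [-0.023, 0.332, -0.065, 1.46, 0.022, 1.35, -0.088], TCP at [0.625, 0, 0.223] pointing down, gripper open.
Joint ranges: [-2.6, 2.6], [-0.5, 2.12], [-1.47, 1.34], [0.16, 2.42], [-1.27, 4.41], [0.06, 2.06], [-2.6, 2.6]. Speed limits (rad/s): [2.22, 2.22, 2.79, 2.79, 3.14, 3.14, 3.14].

## Interface

Orientations are given as a unit quaternion [x, y, z, w].
In Python, from bench import read_state, cams, workorder gives the robot as it stands.
- The arm moves only by the shell command python3 -m crank 'ROWS' [FORCE]. ROWS is text: rows parted by semicolons, each of 5 numbers parted by spaces: the shift along the tool's x, y, z scaled (see below), then the turn about the tool's z scaled (see below), then the opening, from -1 (shut) to 1 (fully open). In form: dx dy dz yaw jaw; .... A call has 1 to 10 rows; each row shifts and turns the commanded pose from where the row before left it, along the tool's axes as they then stand; what a row does not reach is not made up. The controller multiplies each number of a shift by 200 mm and each number of a turn by 90 degrees. A row lasts 1/10 s, in which the tool goes at most 50 mm and 8.59 degrees, less where a joint would pass 70% of its speed; a pose out of reach is approached as far as the arm can. A call with a number of a shift or a turn outside -1 to 1 is refused whole. A call with a gripper value outside its range is refused whole. The fingers move at their own pace and stop on an object; FORCE is the grip in N (left out, the last holds). Time passes only in rows, so rows that do not move let the fingers close. It gives the time, the measured TCP pose, the force, the opening and the grip force at its end, in the units of the state.
- read_state(): the state, without advancing time (a new reading comes with each control period).
- cams.camera(name): name is "scene" or "side" or "wrist"; returns a dict with "img" (420x560x3 uint8, blue, green, red), "K" (3x3 intrinsics, pixels), "dist" ([k1, k2, p1, p2, k3] as OpenCV has them; the pictures are not rectified), "xyz" and "attitude" of the camera in the world; the wrist camera has in their place "mount" (4x4, takes a point from camera to tool coordinates, whose origin is the TCP and whose axes are the flange's). Camera axes: x right, y down, z forward; pixel columns grow to the right and rows downward; lengths in m; the calibration is good to about 2 mm. A picture is of the moment at which its call begins: read the wrist's pose just before it. There is no depth.
- workorder.close_job(): hands the job in; it is judged then, once.
The state is a dict: "time": time; "joint_positions": joint angles; "joint_vel": joint speeds; "joint_torque": joint torques, N m; "ee_pos": TCP position; "eef_rot": TCP orientation; "ft_force": force on the tool from outside, world axes, zero at the start; "torque": the same for the moment, N m; "width": finger opening in m; "grip_force": force on a finger pad.
Only numpy, scipy, OpenCV 4.12 (cv2) and the standard library are available. Lean on these libraries where they do the work, as an engineer would, in place of code of your own. Each camera call takes 0.05 s, during which the arm holds its last target. There are 200 camera calls.

## Task

Swing the titrator's rinse arm (orange post, white pot) all the way out to its stop, take the blue-handled probe out of its grey storage pot and, holding it, dip its tip at least halfway down into the white rinse pot, then into each sample cup on the bench in the order yellow, green, red (one may be missing), then into the rinse pot again. Put the probe back upright in its storage pot, fully down on its collar, and set all the sample cups down gently, upright, on the floor of the open drawer, leaving the arm out. Leave the amber bottle, the wash bottle and the tip box where they are.

Things in the scene. Friction and masses are not known exactly. Their poses are not given: they have to be found in the camera images.
- rinse_arm (a joint): rinse arm of the titrator, a level aluminium bar turning about an upright hinge; 0 = parked along the titrator's front (pot under a clear dust cover), 1.57 rad = fully out at its stop, pointing away from the titrator's front; turns anticlockwise seen from above as it opens; stays where it is left (friction about 0.12 N m)
- rinse_hinge (a point): on the arm's upright hinge axis, 30 mm above the bench
- rinse_knob (a point): top centre of the orange upright post at the arm's end, 18 mm diameter, from 19 to 130 mm above the bench, 135 mm from the hinge axis; push or pinch it to swing the arm
- rinse_rim (a point): centre of the mouth of the white rinse pot fixed on the arm, 80 mm above the bench, 80 mm from the hinge axis towards the post; pot outer diameter 62 mm, inner 54 mm, inner floor 55 mm below the mouth. While parked it is under the titrator's clear dust cover (85 x 88 mm, top 91 mm above the bench)
- titrator: titrator, white and blue, fixed, 200 deep x 210 wide mm; origin at the bench under the middle of its front edge, its front looks along its own -x; the front part is 60 mm and the rear part 95 mm high, with an amber bottle and a blue burette block (up to 235 mm) standing on it from 116 mm behind the front on
- storage: grey storage pot of the probe, fixed on the bench, outer diameter 64 mm, height 100 mm, hole diameter 30 mm, inner floor 6 mm; origin at the centre of its underside
- probe: loose probe, 158 mm long, 90 g; origin at the glass tip, its +z runs up to the handle. Glass stem 14 mm diameter (0 to 90 mm), black collar 52 mm diameter (90 to 98 mm), round blue handle 24 mm diameter (98 to 158 mm). Stored, it hangs upright with the collar on the storage pot's rim, tip 10 mm above the bench
- probe_tip (a point): tip of the probe's glass stem (the body's origin)
- probe_grip (a point): middle of the probe's blue handle, 130 mm above the tip
- drawer: open drawer of a low white unit (280 wide, 120 mm high), drawn out along its own -x; slides if pushed. Origin at its underside under the middle of the open part, 16 mm above the bench; inner floor 6 mm above the origin; inside from x = -77 (front) to +137 mm, y = -119 to +119 mm; beyond x = +65 mm under the unit's top. Walls 82, front panel 93 mm high; bar handle to x = -135 mm
- amber_bottle: bystander: loose brown bottle, 66 mm diameter, 120 mm high, origin at underside centre
- wash_bottle: bystander: loose clear bottle with a red cap, 54 mm diameter, 130 mm high, origin at underside centre
- tip_box: bystander: loose grey box with a blue lid, 72 x 112 x 57 mm, origin at underside centre
- cup_yellow: loose yellow sample cup (may be absent), opaque, straight-sided, outer diameter 60 mm, inner 52 mm, height 68 mm, inner floor 8 mm up, about 150 g; origin at underside centre, z up
- cup_green: loose green sample cup (may be absent), opaque, straight-sided, outer diameter 60 mm, inner 52 mm, height 68 mm, inner floor 8 mm up, about 150 g; origin at underside centre, z up
- cup_red: loose red sample cup (may be absent), opaque, straight-sided, outer diameter 60 mm, inner 52 mm, height 68 mm, inner floor 8 mm up, about 150 g; origin at underside centre, z up
Things that resemble listed ones, but are neither listed nor needed, are in the scene too. Several things have the shape of the cup_yellow; the one meant has the colours described above.

How it is judged:
On the way, in this order (a step that is already met when the one before it is completed fails the run):
1. the rinse arm is swung out to its stop (within 5 degrees) (value of joint rinse_arm above 1.48 rad), for 0.3 s.
2. the held probe's tip is in the rinse pot, at least 25 mm below its rim (z of probe_tip in the frame of rinse_rim between -0.061 and -0.025 m and horizontal distance between probe_tip and rinse_rim below 0.027 m and value of joint rinse_arm above 1.48 rad and contact force between the fingers and probe above 0.3 N), for 0.2 s.
3. the probe's tip, with the gripper at it, is in the yellow cup, at least 28 mm below its rim (z of probe_tip in the frame of cup_yellow between 0 and 0.04 m and horizontal distance between probe_tip and cup_yellow below 0.026 m and angle between cup_yellow's own z axis and vertical below 0.3 rad and distance between the grasp point and cup_yellow below 0.26 m), for 0.2 s.
4. the probe's tip, with the gripper at it, is in the green cup, at least 28 mm below its rim (z of probe_tip in the frame of cup_green between 0 and 0.04 m and horizontal distance between probe_tip and cup_green below 0.026 m and angle between cup_green's own z axis and vertical below 0.3 rad and distance between the grasp point and cup_green below 0.26 m), for 0.2 s.
5. the probe's tip, with the gripper at it, is in the red cup, at least 28 mm below its rim (z of probe_tip in the frame of cup_red between 0 and 0.04 m and horizontal distance between probe_tip and cup_red below 0.026 m and angle between cup_red's own z axis and vertical below 0.3 rad and distance between the grasp point and cup_red below 0.26 m), for 0.2 s.
6. the held probe's tip is in the rinse pot again, at least 25 mm below its rim (all of step 2), for 0.2 s.
At the end, for the whole second after the job is handed in: The arm is out within 5 degrees of its stop; the probe hangs at rest in its storage pot (tip within 14 mm of its axis, under 20 mm up, tilt under 0.15 rad); every present cup stands at rest on the drawer floor (origin under 20 mm above the drawer's), tilt under 0.15 rad (value of joint rinse_arm above 1.48 rad and horizontal distance between probe_tip and storage below 0.014 m and z of probe_tip in the frame of storage below 0.02 m and angle between each of probe, cup_yellow, cup_green, cup_red's own z axis and vertical below 0.15 rad and linear speed of each of probe, cup_yellow, cup_green, cup_red below 0.03 m/s and x of cup_yellow in the frame of drawer between -0.08 and 0.14 m and y of cup_yellow in the frame of drawer between -0.13 and 0.13 m and z of each of cup_yellow, cup_green, cup_red in the frame of drawer below 0.02 m and x of cup_green in the frame of drawer between -0.08 and 0.14 m and y of cup_green in the frame of drawer between -0.13 and 0.13 m and x of cup_red in the frame of drawer between -0.08 and 0.14 m and y of cup_red in the frame of drawer between -0.13 and 0.13 m); the robot touches nothing.
It fails at once if a bystander (amber bottle, wash bottle or tip box) is moved by more than 30 mm (distance of any of amber_bottle, wash_bottle, tip_box from where it was at the start of the episode above 0.03 m).
It fails at once if the yellow cup is dropped from a height (falls freely faster than 1 m/s) (linear speed of cup_yellow above 1 m/s and contact force between the fingers and cup_yellow below 0.05 N and height (world z) of cup_yellow above 0.03 m).
It fails at once if the green cup is dropped from a height (falls freely faster than 1 m/s) (linear speed of cup_green above 1 m/s and contact force between the fingers and cup_green below 0.05 N and height (world z) of cup_green above 0.03 m).
It fails at once if the red cup is dropped from a height (falls freely faster than 1 m/s) (linear speed of cup_red above 1 m/s and contact force between the fingers and cup_red below 0.05 N and height (world z) of cup_red above 0.03 m).
Of cup_yellow, cup_green, cup_red only 2 to 3 are there at a start; the rules pass over those that are not, and their reading is None.
At some moment in a run one of cup_yellow, cup_green, cup_red may be knocked a few centimetres aside while the robot is not near it.
It also fails if it takes over 208 s, if anything falls off the work surface, if the arm or the gripper's body presses on something with over 40 N, if the wrist force passes 120 N, or if a joint passes its speed limit or range.

## Working session

There is one attempt and no reset: what is moved stays moved. The work goes in short steps, Python scripts to look and compute and a shell command to move; the robot and the scene stay as the last step left them, time stands still between calls to the robot, and variables do not carry over. Pictures are saved under pics/ and viewed, at most 14 in all, crops included, and the job is handed in when it is done.

```bash
ls; mkdir -p pics
cat > h.py <<'E'
import numpy as np, cv2, sys
sys.path.insert(0,'.')
from bench import read_state, cams, workorder
from scipy.spatial.transform import Rotation as R
E
python3 - <<'E'
from h import *
s=read_state(); print({k:np.round(v,3) for k,v in s.items()})
for n in ("scene","side","wrist"):
    c=cams.camera(n); cv2.imwrite(f'pics/a_{n}.png',c['img']); print(n,{k:np.round(v,3).tolist() for k,v in c.items() if k!='img'})
E
```

```text
pics
{'time': np.float64(0.0), 'joint_positions': array([-0.023,  0.333, -0.065,  1.461,  0.022,  1.35 , -0.089]), 'joint_vel': array([-0.001, -0.001,  0.001, -0.   ,  0.001,  0.001,  0.001]), 'joint_torque': array([-0.0000e+00, -6.2325e+01,  2.4000e-02, -3.8989e+01, -6.1000e-02,
        4.0000e-02,  0.0000e+00]), 'ee_pos': array([ 0.625, -0.   ,  0.222]), 'eef_rot': array([ 0.707,  0.707, -0.001, -0.   ]), 'ft_force': array([-0.026,  0.425, -0.829]), 'torque': array([ 0.03 , -0.044, -0.042]), 'grip_force': np.float64(0.0), 'width': np.float64(0.087)}
scene {'K': [[422.457, 0.0, 276.471], [0.0, 422.457, 210.67], [0.0, 0.0, 1.0]], 'dist': [-0.039, 0.0, 0.0, 0.0, 0.0], 'xyz': [1.324, -0.507, 0.851], 'attitude': [0.798, 0.409, -0.211, -0.39]}
side {'K': [[546.908, 0.0, 285.415], [0.0, 546.908, 213.903], [0.0, 0.0, 1.0]], 'dist': [0.062, 0.0, 0.0, 0.0, 0.0], 'xyz': [-0.015, -0.843, 0.849], 'attitude': [0.857, -0.239, 0.122, -0.44]}
wrist {'K': [[325.258, 0.0, 283.261], [0.0, 325.258, 212.823], [0.0, 0.0, 1.0]], 'dist': [-0.027, 0.0, 0.0, 0.0, 0.0], 'mount': [[-0.0, -0.967, -0.253, 0.069], [1.0, -0.0, 0.0, 0.002], [-0.0, -0.253, 0.967, -0.162], [0.0, 0.0, 0.0, 1.0]]}
```

View pics/a_scene.png

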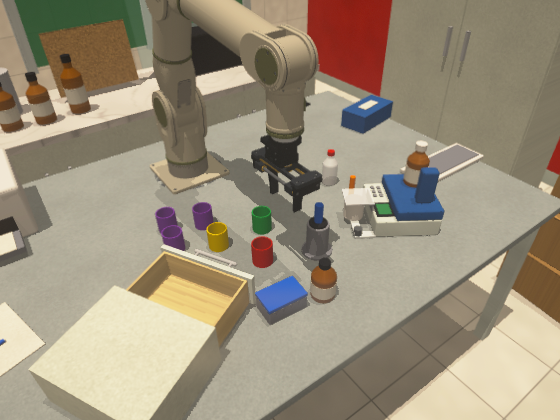

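View pics/a_side.png

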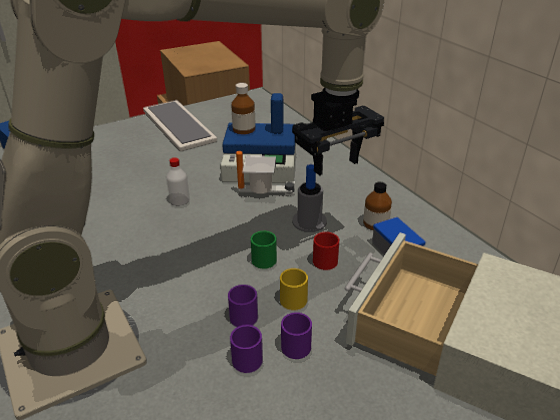

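Scene: cups yellow (217,236), green (262,219), red (262,251); three purple decoy cups (166,220),(172,240),(203,215); probe handle (319,212) in grey pot (318,235); orange post (352,185); drawer (190,295); amber bottle (323,280), wash bottle (330,168), tip box (282,298). A side-camera view confirms: green (263,250), red (326,250), yellow (293,289). Possible confusions: the blue burette (427,183) for the probe handle (319,212); the purple cups for the sample cups; the bottle at (417,165) for amber.

```bash
cat >> h.py <<'E'
def rays(c,uv,pose=None):
    """pixels -> (origin, unit dirs) in the world"""
    n=cv2.undistortPoints(np.float64(uv).reshape(-1,1,2),c['K'],c['dist']).reshape(-1,2)
    d=np.c_[n,np.ones(len(n))]
    if 'mount' in c:
        p,q=pose; r=R.from_quat(q).as_matrix(); M=np.array(c['mount'])
        o=p+r@M[:3,3]; A=r@M[:3,:3]
    else: o=np.array(c['xyz']); A=R.from_quat(c['attitude']).as_matrix()
    d=d@A.T
    return o,d/np.linalg.norm(d,axis=1)[:,None]
def plane(c,uv,z,pose=None):
    o,d=rays(c,uv,pose); return o+d*((z-o[2])/d[:,2])[:,None]
def tri(*od):
    A=sum(np.eye(3)-np.outer(d,d) for o,d in od); b=sum((np.eye(3)-np.outer(d,d))@o for o,d in od)
    p=np.linalg.solve(A,b); return p,max(np.linalg.norm((np.eye(3)-np.outer(d,d))@(p-o)) for o,d in od)
HSV=dict(yellow=((20,150,90),(32,255,255)),green=((55,120,40),(80,255,255)),red=((0,170,60),(4,255,255)),
         blue=((105,150,40),(125,255,255)),orange=((6,190,120),(14,255,255)),purple=((135,100,30),(155,255,255)))
def blobs(img,col,amin=40):
    m=cv2.inRange(cv2.cvtColor(img,cv2.COLOR_BGR2HSV),*map(np.array,HSV[col]))
    n,l,st,ce=cv2.connectedComponentsWithStats(m)
    return [(st[i],ce[i],l==i) for i in np.argsort(-st[:,4]) if i and st[i,4]>=amin]
def shot(name):
    s=read_state(); c=cams.camera(name); return c,(np.array(s['ee_pos']),np.array(s['eef_rot']))
E
python3 - <<'E'
from h import *
C={n:shot(n)[0] for n in('scene','side')}
for n in C:
    for col in HSV:
        print(n,col,[(b[0].tolist(),b[1].round(1).tolist()) for b in blobs(C[n]['img'],col)][:6])
E
```

```text
scene yellow [([206, 222, 23, 30, 545], [217.3, 236.5])]
scene green [([252, 206, 19, 28, 450], [261.0, 219.5]), ([376, 204, 15, 10, 117], [383.2, 208.5])]
scene red [([308, 0, 84, 95, 6107], [350.8, 38.9]), ([251, 237, 21, 31, 553], [261.7, 251.7]), ([547, 140, 13, 34, 238], [555.1, 160.0])]
scene blue [([255, 276, 52, 36, 910], [280.7, 292.8]), ([398, 187, 45, 25, 411], [418.3, 203.0]), ([358, 95, 34, 22, 229], [374.0, 104.6]), ([389, 175, 14, 13, 60], [396.6, 179.0]), ([424, 168, 14, 5, 53], [430.6, 170.0])]
scene orange [([0, 92, 10, 9, 48], [3.8, 96.3]), ([349, 178, 6, 10, 42], [351.5, 182.5])]
scene purple [([156, 207, 26, 41, 534], [168.3, 226.5]), ([192, 203, 19, 27, 347], [201.6, 215.2])]
side yellow [([280, 269, 28, 41, 796], [294.7, 288.3])]
side green [([251, 231, 25, 37, 843], [263.2, 248.9]), ([276, 155, 7, 8, 52], [278.8, 158.3])]
side red [([116, 19, 146, 98, 6697], [176.7, 52.2]), ([313, 232, 26, 38, 830], [325.5, 250.4]), ([170, 158, 9, 9, 69], [174.0, 161.9])]
side blue [([223, 94, 72, 60, 2124], [263.7, 134.8]), ([373, 218, 52, 28, 682], [396.7, 230.9]), ([306, 165, 9, 24, 192], [310.1, 177.1]), ([0, 121, 9, 27, 171], [3.6, 132.4])]
side orange []
side purple [([228, 285, 34, 88, 2370], [244.5, 328.8]), ([281, 313, 31, 46, 1255], [295.8, 335.1])]
```

Run:
```python
import cv2,numpy as np
a=cv2.imread('pics/a_scene.png')[165:305,200:400]; b=cv2.imread('pics/a_side.png')[85:285,210:410]
cv2.imwrite('pics/b1.png',np.vstack([cv2.resize(a,(420,294),interpolation=2),cv2.resize(b,(420,300),interpolation=2)]))
```

```text
(no output)
```

View pics/b1.png

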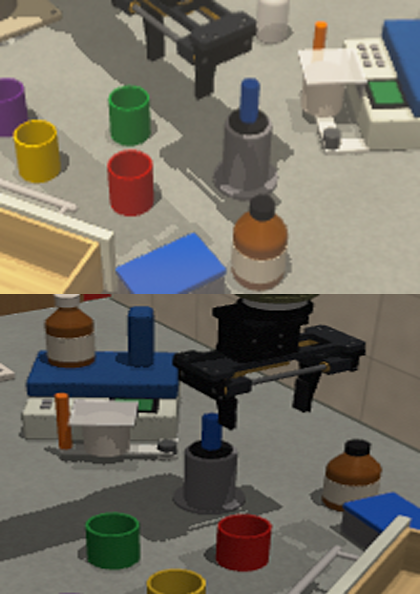

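View pics/a_wrist.png

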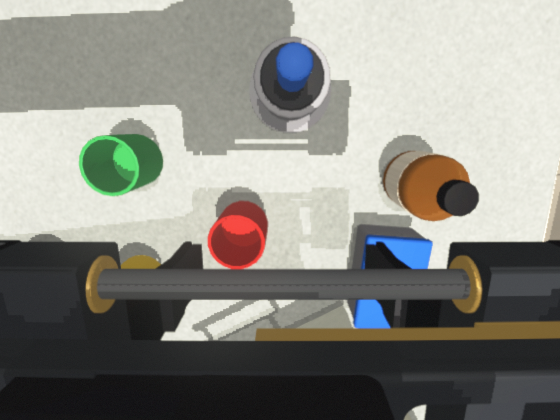

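```bash
cat >> h.py <<'E'
def wcup(c,pose,col,H=0.068,r=0.028):
    """rim centre of a cup from the wrist picture: rim-plane hit of the convex outline, circle of the points"""
    bs=blobs(c['img'],col,150)
    return bs
E
python3 - <<'E'
from h import *
C={n:shot(n)[0] for n in('scene','side')}
w,pose=shot('wrist'); C['wrist']=w
def t(name,**uv):
    p,e=tri(*[(lambda o,d:(o,d[0]))(*rays(C[k],[v],pose)) for k,v in uv.items()]); print(name,p.round(4),'err',round(e,4))
for col,i,j in(('yellow',0,0),('green',0,0),('red',1,1)):
    t(col,scene=blobs(C['scene']['img'],col)[i][1],side=blobs(C['side']['img'],col)[j][1])
t('posttop',scene=(352.4,176.4),side=(239.5,152))
t('hingeknob',scene=(358,230),side=(289.5,186))
t('handletop',scene=(318.8,204),side=(310.2,166.5))
t('amber cap',scene=(324,262),side=(380,186))
t('wash cap',scene=(331,152),side=(174.5,160))
# handle in wrist: top circle centre
for col in('blue','green','red','yellow'):
    print('wrist',col,[(b[0].tolist(),b[1].round(1).tolist()) for b in blobs(w['img'],col,200)][:4])
print(plane(w,[(295,60)],0.168,pose), plane(w,[(109,166)],0.068,pose),plane(w,[(237,242)],0.068,pose),plane(w,[(292,77)],0.1,pose))
# drawer corners, on top plane z=.098/.109
print('drawer scene inner',plane(C['scene'],[(170,258),(248,290),(161,251),(254,278)],0.105).round(3).tolist())
print('drawer side',plane(C['side'],[(406,238),(350,335),(484,262)],0.105).round(3).tolist())
print('titr front bottom', plane(C['scene'],[(356,236)],0.0).round(3).tolist(),plane(C['side'],[(222,180),(295,184)],0.0).round(3).tolist())
E
```

```text
yellow [ 0.4451 -0.1176  0.037 ] err 0.0003
green [0.4529 0.0327 0.0359] err 0.0008
red [ 0.5747 -0.0464  0.0351] err 0.0004
posttop [0.5437 0.3199 0.1304] err 0.0005
hingeknob [0.6574 0.2491 0.0236] err 0.0005
handletop [0.63   0.1092 0.1665] err 0.0
amber cap [0.7722 0.0104 0.1168] err 0.0
wash cap [0.3814 0.3739 0.1266] err 0.0015
wrist blue [([276, 43, 36, 49, 1370], [292.9, 66.0]), ([361, 235, 70, 34, 1352], [402.1, 249.6]), ([354, 300, 37, 28, 840], [369.5, 314.6])]
wrist green [([79, 136, 61, 60, 1698], [113.4, 160.0])]
wrist red [([208, 215, 57, 54, 2062], [237.7, 241.1])]
wrist yellow [([332, 322, 228, 18, 1556], [462.1, 332.1]), ([121, 256, 39, 13, 358], [140.0, 262.4])]
[[0.63416873 0.10962029 0.168     ]] [[0.45656997 0.03339568 0.068     ]] [[ 0.57921255 -0.04505918  0.068     ]] [[0.63410284 0.10942032 0.1       ]]
drawer scene inner [[0.52, -0.289, 0.105], [0.73, -0.185, 0.105], [0.482, -0.297, 0.105], [0.706, -0.153, 0.105]]
drawer side [[0.699, -0.17, 0.105], [0.428, -0.331, 0.105], [0.782, -0.313, 0.105]]
titr front bottom [[0.656, 0.245, 0.0]] [[0.526, 0.411, 0.0], [0.696, 0.282, 0.0]]
```

```bash
cat >> h.py <<'E'
def plan(*wps):
    """way points (x,y,z,deg of tool y in world, n rows) -> rounded moves per row in tool axes and units"""
    s=read_state(); p=np.array(s['ee_pos']); M=R.from_quat(s['eef_rot']).as_matrix(); a=np.degrees(np.arctan2(M[1,1],M[0,1]))
    print('from',p.round(4),round(a,1),'grip',round(float(s['width']),3),round(float(s['grip_force']),1),'ft',np.round(s['ft_force'],1),'t',s['time'])
    for x,y,z,b,n in wps:
        q=np.array([x,y,z]); da=(b-a+180)%360-180; d=q-p; c=np.radians(a+da/2)
        ty=np.array([np.cos(c),np.sin(c),0]); tx=np.array([-ty[1],ty[0],0])
        v=np.array([d@tx,d@ty,-d[2]])/0.2/n
        print(n,'x','%.4f %.4f %.4f yaw %.4f'%(*v,-da/90/n),'|mm/row %.0f'%(np.linalg.norm(v)*200))
        p,a=q,b
E
sed -i '/^def wcup/,/return bs/d' h.py
python3 - <<'E'
from h import *
H=np.array([.6574,.2491]); 
u0=np.degrees(np.arctan2(.3199-.2491,.5437-.6574)); print(u0)
W=[]
def pt(th,gap,z,n):
    a=np.radians(u0+th); r=np.array([np.cos(a),np.sin(a)]); t=np.array([-r[1],r[0]])
    p=H+.135*r-t*gap; return (p[0],p[1],z,u0+th-180,n)
plan(pt(0,.035,.22,10),pt(0,.035,.108,5),pt(0,.018,.108,2),*[pt(t,.018,.108,2) for t in range(10,91,10)],pt(94,.018,.108,2),pt(90,.05,.108,2),pt(90,.05,.25,4))
E
```

```text
148.08983761037416
from [0.625  0.     0.2224] -0.0 grip 0.087 0.0 ft [ 0.2 -0.1 -0. ] t 0.4
10 x 0.1596 -0.0787 0.0012 yaw 0.0355 |mm/row 36
5 x 0.0000 0.0000 0.1120 yaw -0.0000 |mm/row 22
2 x -0.0425 0.0000 -0.0000 yaw -0.0000 |mm/row 8
2 x -0.0588 -0.0078 -0.0000 yaw -0.0556 |mm/row 12
2 x -0.0588 -0.0078 -0.0000 yaw -0.0556 |mm/row 12
2 x -0.0588 -0.0078 -0.0000 yaw -0.0556 |mm/row 12
2 x -0.0588 -0.0078 -0.0000 yaw -0.0556 |mm/row 12
2 x -0.0588 -0.0078 -0.0000 yaw -0.0556 |mm/row 12
2 x -0.0588 -0.0078 -0.0000 yaw -0.0556 |mm/row 12
2 x -0.0588 -0.0078 -0.0000 yaw -0.0556 |mm/row 12
2 x -0.0588 -0.0078 -0.0000 yaw -0.0556 |mm/row 12
2 x -0.0588 -0.0078 -0.0000 yaw -0.0556 |mm/row 12
2 x -0.0236 -0.0031 -0.0000 yaw -0.0222 |mm/row 5
2 x 0.1035 0.0059 -0.0000 yaw 0.0222 |mm/row 21
4 x 0.0000 0.0000 -0.1775 yaw -0.0000 |mm/row 36
```

```bash
r='';python3 -m crank '0.16 -0.079 0 0.0355 -1;0.16 -0.079 0 0.0355 -1;0.16 -0.079 0 0.0355 -1;0.16 -0.079 0 0.0355 -1;0.16 -0.079 0 0.0355 -1;0.16 -0.079 0 0.0355 -1;0.16 -0.079 0 0.0355 -1;0.16 -0.079 0 0.0355 -1;0.16 -0.079 0 0.0355 -1;0.16 -0.079 0 0.0355 -1' 20
python3 -m crank '0 0 0 0 -1;0 0 0 0 -1'
python3 - <<'E'
from h import *
H=np.array([.6574,.2491]); a=np.radians(148.1); r=np.array([np.cos(a),np.sin(a)]); t=np.array([-r[1],r[0]])
p=H+.135*r-t*.035
plan((*p,.108,-31.9,4))
w,pose=shot('wrist'); cv2.imwrite('pics/c.png',w['img'])
E
```

```text
time: 1.4
ee_pos: [0.5521, 0.3462, 0.2228]
eef_rot: [0.875, 0.484, 0.0, 0.0]
ft_force: [1.2, 0.1, 0.8]
width: 0.015
grip_force: 0.0
time: 1.6
ee_pos: [0.552, 0.3455, 0.2221]
eef_rot: [0.874, 0.486, -0.0, 0.0]
ft_force: [0.6, -0.9, 0.1]
width: 0.0028
grip_force: 0.0
from [0.552  0.3455 0.2221] -31.8 grip 0.003 0.0 ft [ 0.6 -0.9  0.1] t 1.6
4 x 0.0111 0.0068 0.1427 yaw 0.0002 |mm/row 29
```

View pics/c.png

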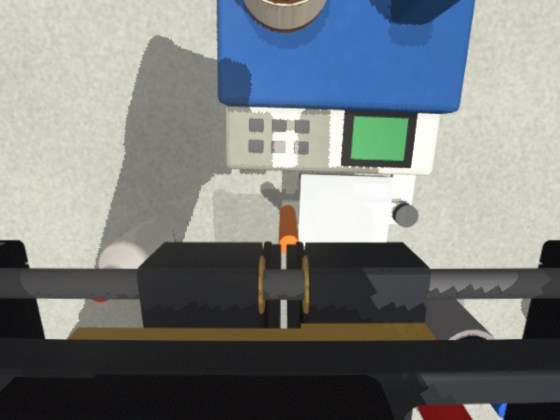

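The picture shows the titrator squarely aligned with the tool: post top at (289,243), hinge knob at (406,214), clear cover around (345,210). Checking these against the earlier points.

Run:
```python
from h import *
w,pose=shot('wrist')
print(plane(w,[(289,243)],.13,pose),plane(w,[(406,214)],.03,pose))
b=blobs(w['img'],'orange',20); print([(x[0],x[1]) for x in b])
```

```text
[[0.54616864 0.32157415 0.13      ]] [[0.6592419  0.24899921 0.03      ]]
[(array([278, 234,  18,  18, 131], dtype=int32), array([285.3740458 , 240.78625954]))]
```

```bash
python3 -m crank '0.011 0.01 0.14 0 -1;0.011 0.01 0.14 0 -1;0.011 0.01 0.14 0 -1;0.011 0.01 0.14 0 -1;0 0 0 0 -1;-0.0425 0 0 0 -1;-0.0425 0 0 0 -1'
python3 -m crank '-0.059 -0.008 0 -0.0556 -1;-0.059 -0.008 0 -0.0556 -1;-0.059 -0.008 0 -0.0556 -1;-0.059 -0.008 0 -0.0556 -1;-0.059 -0.008 0 -0.0556 -1;-0.059 -0.008 0 -0.0556 -1;-0.059 -0.008 0 -0.0556 -1;-0.059 -0.008 0 -0.0556 -1'
python3 - <<'E'
from h import *
H=np.array([.658,.249]); u0=148
def pt(th,gap,z,n):
    a=np.radians(u0+th); r=np.array([np.cos(a),np.sin(a)]); t=np.array([-r[1],r[0]])
    p=H+.135*r-t*gap; return (p[0],p[1],z,u0+th-180,n)
plan(*[pt(t,.018,.108,2) for t in range(50,91,10)],pt(94,.018,.108,2))
c,_=shot('side'); cv2.imwrite('pics/d.png',c['img'][80:300,180:400])
E
```

```text
time: 2.4
ee_pos: [0.5554, 0.3332, 0.1127]
eef_rot: [0.875, 0.485, 0.001, -0.0]
ft_force: [-0.2, 1.1, -0.4]
width: 0.0004
grip_force: 0.6
time: 3.2
ee_pos: [0.52, 0.2465, 0.1128]
eef_rot: [0.654, 0.756, 0.002, 0.001]
ft_force: [0.3, 1.0, 0.6]
width: 0.0002
grip_force: 0.5
from [0.52   0.2465 0.1128] 8.3 grip 0.0 0.5 ft [0.3 1.  0.6] t 3.2
2 x -0.0562 -0.0027 0.0120 yaw -0.0540 |mm/row 12
2 x -0.0588 -0.0078 -0.0000 yaw -0.0556 |mm/row 12
2 x -0.0588 -0.0078 -0.0000 yaw -0.0556 |mm/row 12
2 x -0.0588 -0.0078 -0.0000 yaw -0.0556 |mm/row 12
2 x -0.0588 -0.0078 -0.0000 yaw -0.0556 |mm/row 12
2 x -0.0236 -0.0031 -0.0000 yaw -0.0222 |mm/row 5
```

View pics/d.png

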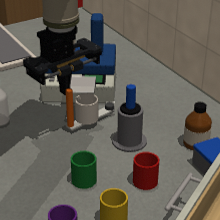

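The rinse arm is moving with the fingers (post at crop (70,105), about 40° out). Continuing.

```bash
python3 -m crank '-0.057 -0.004 0 -0.055 -1;-0.057 -0.004 0 -0.055 -1;-0.059 -0.008 0 -0.0556 -1;-0.059 -0.008 0 -0.0556 -1;-0.059 -0.008 0 -0.0556 -1;-0.059 -0.008 0 -0.0556 -1;-0.059 -0.008 0 -0.0556 -1;-0.059 -0.008 0 -0.0556 -1'
python3 -m crank '-0.059 -0.008 0 -0.0556 -1;-0.059 -0.008 0 -0.0556 -1;0 0 0 0 -1' 
python3 -m crank '-0.024 -0.003 0 -0.02 -1;0 0 0 0 -1'
python3 -m crank '-0.024 -0.003 0 -0.02 -1;0 0 0 0 -1;0 0 0 0 -1'
python3 - <<'E'
from h import *
plan()
for n in('side','scene'):
    c,_=shot(n); cv2.imwrite(f'pics/e_{n}.png',c['img'])
    print(n,[(b[0].tolist(),b[1].round(1).tolist()) for b in blobs(c['img'],'orange',15)])
a=cv2.imread('pics/e_scene.png')[150:270,240:440];b=cv2.imread('pics/e_side.png')[120:240,200:400]
cv2.imwrite('pics/e.png',cv2.resize(np.vstack([a,b]),None,fx=2.4,fy=2.4,interpolation=2))
E
```

```text
time: 4.05
ee_pos: [0.5503, 0.1592, 0.1124]
eef_rot: [0.358, 0.934, 0.001, 0.001]
ft_force: [1.3, 1.9, 0.3]
width: 0.0002
grip_force: 0.7
time: 4.35
ee_pos: [0.5639, 0.1443, 0.1121]
eef_rot: [0.274, 0.962, 0.001, -0.002]
ft_force: [-10.5, 6.9, 5.9]
width: 0.0006
grip_force: 5.8
time: 4.55
ee_pos: [0.5644, 0.1438, 0.1119]
eef_rot: [0.258, 0.966, 0.001, -0.004]
ft_force: [-24.9, 10.5, 14.5]
width: 0.0006
grip_force: 13.2
time: 4.85
ee_pos: [0.5646, 0.1434, 0.1118]
eef_rot: [0.242, 0.97, 0.001, -0.007]
ft_force: [-42.1, 14.1, 25.3]
width: 0.0005
grip_force: 22.3
from [0.5646 0.1434 0.1118] 62.0 grip 0.0 22.3 ft [-42.1  14.1  25.3] t 4.85
side []
scene [([0, 92, 10, 10, 53], [3.6, 95.9]), ([37, 85, 9, 8, 35], [40.7, 88.8]), ([312, 202, 3, 15, 30], [312.6, 208.6]), ([412, 159, 6, 4, 16], [415.1, 160.8]), ([32, 90, 7, 5, 15], [34.5, 92.2])]
```

View pics/e.png

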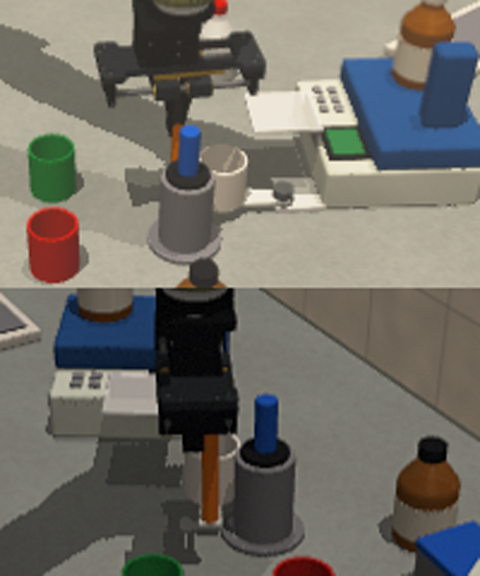

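Both views show the arm out: pot beside the storage pot, post just left of it at its stop. Backing off and looking from above.

```bash
python3 -m crank '0.05 0 0 0 -1;0.06 0 0 0 -1;0.06 0 0 0 -1;0 0 -0.2 0 0;0 0 -0.2 0 1;0 0 -0.2 0 1;0 0 -0.2 0 1;0 0 -0.2 0 1;-0.1 0 -0.1 0.02 1;-0.1 0 0 0.02 1'
python3 -m crank '-0.1 -0.1 0 0 1;0 0 0 0 1;0 0 0 0 1;0 0 0 0 1'
python3 - <<'E'
from h import *
plan(); w,pose=shot('wrist'); cv2.imwrite('pics/f.png',w['img'])
for col in('orange','blue'): print([(b[0].tolist(),b[1].round(1).tolist()) for b in blobs(w['img'],col,30)])
E
```

```text
time: 5.95
ee_pos: [0.5794, 0.1327, 0.3354]
eef_rot: [0.276, 0.961, 0.002, 0.003]
ft_force: [0.1, 0.0, -0.3]
width: 0.0485
grip_force: 0.0
time: 6.35
ee_pos: [0.5842, 0.1057, 0.3309]
eef_rot: [0.275, 0.961, 0.0, 0.0]
ft_force: [0.1, -0.1, 0.2]
width: 0.08
grip_force: 0.0
from [0.5842 0.1057 0.3309] 58.0 grip 0.08 0.0 ft [ 0.1 -0.1  0.2] t 6.35
[([298, 169, 15, 12, 106], [305.0, 175.4])]
[([487, 1, 73, 184, 10675], [529.5, 100.9]), ([185, 304, 75, 38, 1589], [223.8, 326.4]), ([297, 210, 23, 33, 566], [307.9, 226.4])]
```

View pics/f.png

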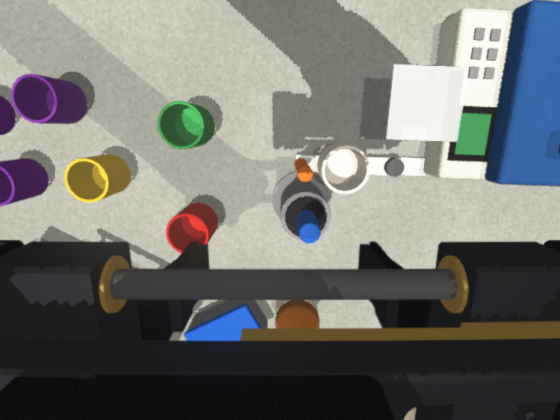

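From above: post top (306,174), pot rim centre (343,169), hinge knob (396,167), handle top (310,231), collar (306,216), green rim (183,125), yellow rim (88,180), red rim (188,231).

Run:
```python
from h import *
w,pose=shot('wrist')
for n,uv,z in(('post',(306,174),.13),('rim',(343,169),.08),('hinge',(396,167),.03),('handle',(310,231),.168),('collar',(306,216),.108),('green',(183,125),.068),('yellow',(88,180),.068),('red',(188,231),.068)):
    print(n,plane(w,[uv],z,pose)[0].round(4))
img=w['img']; h=cv2.cvtColor(img,cv2.COLOR_BGR2HSV)
for col,n in(('green','green'),('yellow','yellow'),('red','red')):
    b=[x for x in blobs(img,col,300)][:2]
    for x in b: print(col,x[0].tolist())
# bright pot rim ellipse
m=cv2.inRange(img,(185,185,185),(255,255,255))[130:205,315:376]; pts=np.argwhere(m)[:,::-1]+[315,130]
c,r=cv2.minEnclosingCircle(pts.astype(np.float32)); print('rim circ',c,r)
C={n:shot(n)[0] for n in('scene','side')}
p=lambda n,uv:(lambda o,d:(o,d[0]))(*rays(C[n],[uv]))
# from crop e: rim centre scene (228,163)/2.4 , side (221,461)/2.4
print('rim tri',tri(p('scene',(240+225/2.4,150+165/2.4)),p('side',(200+213/2.4,120+(452-288)/2.4))))
print('post tri',tri(p('scene',(240+177/2.4,150+125/2.4)),p('side',(200+210/2.4,120+(436-288)/2.4))))
```

```text
post [0.5839 0.1375 0.13  ]
rim [0.611 0.18  0.08 ]
hinge [0.6586 0.2504 0.03  ]
handle [0.6316 0.1107 0.168 ]
collar [0.6316 0.1106 0.108 ]
green [0.4575 0.0366 0.068 ]
yellow [ 0.4468 -0.1127  0.068 ]
red [ 0.575  -0.0412  0.068 ]
green [455, 113, 36, 42, 1188]
green [158, 102, 46, 46, 852]
yellow [294, 322, 266, 18, 2871]
yellow [65, 155, 65, 47, 2303]
red [167, 213, 42, 39, 648]
rim circ (346.5697021484375, 178.49612426757812) 38.193416595458984
rim tri (array([0.61436776, 0.18455239, 0.06809815]), np.float64(0.0013129421011062133))
post tri (array([0.57882739, 0.13366808, 0.12920712]), np.float64(0.00258558831764201))
```

Run:
```python
from h import *
plan((.6316,.1107,.20,58,4),(.6316,.1107,.125,58,4))
```

```text
from [0.5844 0.1056 0.3307] 58.1 grip 0.086 0.0 ft [-0.5  0.3 -0.3] t 6.55
4 x -0.0467 0.0367 0.1634 yaw 0.0002 |mm/row 35
4 x 0.0000 0.0000 0.0938 yaw 0.0000 |mm/row 19
```

```bash
python3 -m crank '-0.047 0.037 0.163 0 0.2;-0.047 0.037 0.163 0 0.2;-0.047 0.037 0.163 0 0.2;-0.047 0.037 0.163 0 0.2;0 0 0 0 0.2;0 0 0 0 0.2'
python3 - <<'E'
from h import *
plan((.6316,.1107,.125,58,5)); w,pose=shot('wrist')
print([(b[0].tolist(),b[1].round(1).tolist()) for b in blobs(w['img'],'blue',100)])
cv2.imwrite('pics/g.png',w['img'][130:330,180:400])
E
```

```text
time: 7.15
ee_pos: [0.6319, 0.1104, 0.2006]
eef_rot: [0.275, 0.961, -0.0, -0.0]
ft_force: [-0.1, 0.3, 1.4]
width: 0.0539
grip_force: 0.0
from [0.6319 0.1104 0.2006] 58.0 grip 0.054 0.0 ft [-0.1  0.3  1.4] t 7.15
5 x 0.0004 0.0001 0.0756 yaw 0.0001 |mm/row 15
[([263, 203, 36, 53, 1450], [281.0, 230.0]), ([545, 83, 15, 80, 660], [554.2, 134.1])]
```

View pics/g.png

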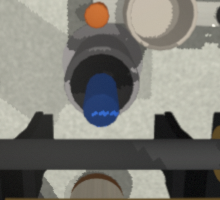

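The handle (crop (101,100)) sits centrally between the fingers, with the post (97,14) and pot (160,15) clear of them. Grasping.

```bash
python3 -m crank '0 0 0.075 0 0.2;0 0 0.075 0 0.2;0 0 0.075 0 0.2;0 0 0.075 0 0.2;0 0 0.078 0 0.2;0 0 0 0 -1;0 0 0 0 -1;0 0 0 0 -1;0 0 0 0 -1' 25
python3 -m crank '0 0 0 0 -1;0 0 0 0 -1;0 0 0 0 -1;0 0 -0.05 0 -1;0 0 -0.1 0 -1;0 0 -0.1 0 -1;0 0 -0.1 0 -1;0 0 -0.1 0 -1;0 0 -0.1 0 -1;0 0 0 0 -1'
python3 - <<'E'
from h import *
plan((.6125,.182,.264,58,4),(.6125,.182,.163,58,6))
for n in('scene','side'):
    c,_=shot(n); cv2.imwrite(f'pics/h_{n}.png',c['img'])
a=cv2.imread('pics/h_scene.png')[110:270,220:420];b=cv2.imread('pics/h_side.png')[90:250,210:410]
cv2.imwrite('pics/h.png',np.hstack([a,b]).repeat(2,0).repeat(2,1))
E
```

```text
time: 8.1
ee_pos: [0.6327, 0.1102, 0.1254]
eef_rot: [0.276, 0.961, 0.0, 0.001]
ft_force: [0.2, 0.4, 0.4]
width: 0.028
grip_force: 0.0
time: 9.1
ee_pos: [0.6333, 0.1105, 0.2379]
eef_rot: [0.275, 0.961, 0.001, 0.002]
ft_force: [0.5, -0.2, -0.5]
width: 0.0237
grip_force: 25.0
from [0.6333 0.1105 0.2379] 58.0 grip 0.024 25.0 ft [ 0.5 -0.2 -0.5] t 9.1
4 x 0.0694 0.0620 -0.0326 yaw 0.0001 |mm/row 20
6 x 0.0000 0.0000 0.0842 yaw 0.0000 |mm/row 17
```

View pics/h.png

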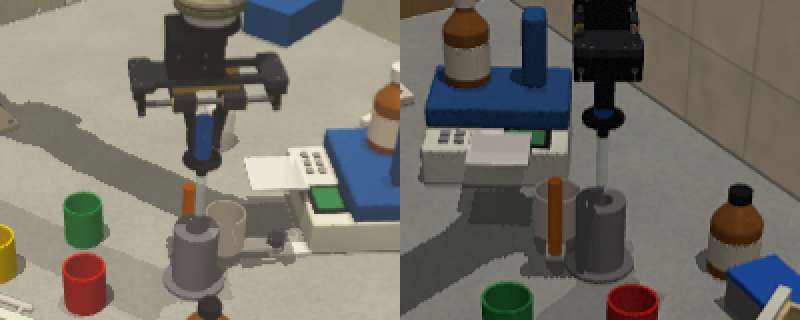

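Probe is held upright, tip clear of the storage pot. Dipping in the rinse pot.

```bash
python3 -m crank '0 0 -0.13 0 -1;0.07 0.062 0 0 -1;0.07 0.062 0 0 -1;0.07 0.062 0 0 -1;0.07 0.062 0 0 -1;0 0 0 0 -1'
python3 -m crank '0 0 0.09 0 -1;0 0 0.09 0 -1;0 0 0.09 0 -1;0 0 0.09 0 -1;0 0 0.09 0 -1;0 0 0.09 0 -1;0 0 0 0 -1;0 0 0 0 -1;0 0 0 0 -1;0 0 0 0 -1'
python3 - <<'E'
from h import *
plan()
for n in('scene','side'):
    c,_=shot(n); cv2.imwrite(f'pics/i_{n}.png',c['img'])
a=cv2.imread('pics/i_scene.png')[110:270,220:420];b=cv2.imread('pics/i_side.png')[90:250,210:410]
cv2.imwrite('pics/i.png',np.hstack([a,b]).repeat(2,0).repeat(2,1))
E
```

```text
time: 9.8
ee_pos: [0.6093, 0.185, 0.2591]
eef_rot: [0.273, 0.962, 0.0, -0.001]
ft_force: [0.9, 0.6, -0.5]
width: 0.0237
grip_force: 25.0
time: 10.8
ee_pos: [0.6115, 0.1818, 0.1536]
eef_rot: [0.276, 0.961, 0.0, 0.001]
ft_force: [-0.3, 0.3, -1.0]
width: 0.0235
grip_force: 25.0
from [0.6115 0.1818 0.1536] 58.0 grip 0.023 25.0 ft [-0.3  0.3 -1. ] t 10.8
```

View pics/i.png

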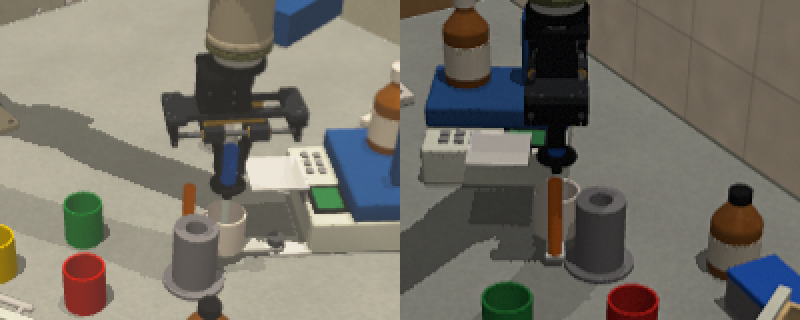

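The stem is inside the rinse pot at about 41 mm depth. Rechecking the cups, then on to yellow.

```bash
cat >> h.py <<'E'
def cups():
    C={n:shot(n)[0] for n in('scene','side')}
    for col in('yellow','green','red'):
        od=[]; 
        for n in C:
            b=[x for x in blobs(C[n]['img'],col,150) if x[0][2]<45 and x[1][1]>(185 if n=='scene' else 200)]
            if b:
                o,d=rays(C[n],[b[0][1]]); od.append((o,d[0])); a=b[0][0].tolist()
                print(col,n,a,end=' ')
        if len(od)==2: p,e=tri(*od); print(p.round(4),round(e,4))
        else: print()
E
python3 - <<'E'
from h import *
cups(); plan((.611,.181,.265,58,3),(.446,-.115,.265,58,10),(.446,-.115,.140,58,7))
E
```

```text
yellow scene [206, 222, 23, 30, 544] yellow side [280, 268, 28, 42, 762] [ 0.4456 -0.1177  0.0375] 0.0003
green scene [252, 207, 19, 27, 374] green side [251, 231, 25, 37, 825] [0.4522 0.0308 0.0364] 0.001
red scene [251, 237, 21, 31, 547] red side [313, 232, 26, 38, 821] [ 0.5746 -0.0469  0.036 ] 0.0003
from [0.6112 0.1818 0.153 ] 58.0 grip 0.024 25.0 ft [ 0.  -0.3 -1. ] t 11.0
3 x -0.0005 -0.0013 -0.1866 yaw 0.0001 |mm/row 37
10 x -0.0085 -0.1692 -0.0000 yaw 0.0000 |mm/row 34
7 x 0.0000 0.0000 0.0893 yaw 0.0000 |mm/row 18
```

```bash
python3 -m crank '0 0 -0.1 0 -1;0 0 -0.23 0 -1;0 0 -0.23 0 -1;0 0 0 0 -1'
python3 -m crank '-0.009 -0.17 0 0 -1;-0.009 -0.17 0 0 -1;-0.009 -0.17 0 0 -1;-0.009 -0.17 0 0 -1;-0.009 -0.17 0 0 -1;-0.009 -0.17 0 0 -1;-0.009 -0.17 0 0 -1;-0.009 -0.17 0 0 -1;-0.009 -0.17 0 0 -1;-0.009 -0.16 0 0 -1'
python3 -m crank '0 0 0 0 -1;0 0 0 0 -1'
python3 - <<'E'
from h import *
cups(); plan((.446,-.115,.140,58,7))
E
```

```text
time: 11.4
ee_pos: [0.6133, 0.183, 0.2722]
eef_rot: [0.275, 0.961, 0.003, 0.005]
ft_force: [0.1, 0.6, -1.2]
width: 0.0234
grip_force: 25.0
time: 12.4
ee_pos: [0.4463, -0.1157, 0.2645]
eef_rot: [0.276, 0.961, 0.0, 0.0]
ft_force: [1.2, -0.1, -1.1]
width: 0.0233
grip_force: 25.0
time: 12.6
ee_pos: [0.4471, -0.1147, 0.2646]
eef_rot: [0.276, 0.961, 0.0, 0.0]
ft_force: [-0.5, 0.5, -0.2]
width: 0.0235
grip_force: 25.0
yellow scene [207, 222, 22, 30, 540] yellow side [286, 268, 22, 42, 673] [ 0.4466 -0.12    0.0361] 0.0027
green side [251, 231, 25, 38, 825] 
red scene [251, 236, 21, 32, 546] red side [313, 232, 26, 38, 827] [ 0.5743 -0.0471  0.0364] 0.0001
from [ 0.4476 -0.1135  0.2645] 58.1 grip 0.023 25.0 ft [ 1.1 -0.1 -1.4] t 12.7
7 x 0.0004 -0.0015 0.0889 yaw 0.0001 |mm/row 18
```

```bash
python3 -m crank '0 0 0.09 0 -1;0 0 0.09 0 -1;0 0 0.09 0 -1;0 0 0.09 0 -1;0 0 0.09 0 -1;0 0 0.09 0 -1;0 0 0.088 0 -1;0 0 0 0 -1;0 0 0 0 -1;0 0 0 0 -1'
python3 - <<'E'
from h import *
plan()
for n in('scene','side'):
    c,_=shot(n); cv2.imwrite(f'pics/j_{n}.png',c['img'])
a=cv2.imread('pics/j_scene.png')[140:300,140:340];b=cv2.imread('pics/j_side.png')[190:350,200:400]
cv2.imwrite('pics/j.png',np.hstack([a,b]).repeat(2,0).repeat(2,1))
E
```

```text
time: 13.7
ee_pos: [0.448, -0.1141, 0.14]
eef_rot: [0.275, 0.961, 0.0, 0.001]
ft_force: [0.4, -0.1, -1.1]
width: 0.0238
grip_force: 25.0
from [ 0.448  -0.1141  0.14  ] 58.1 grip 0.024 25.0 ft [ 0.4 -0.1 -1.1] t 13.7
```

View pics/j.png

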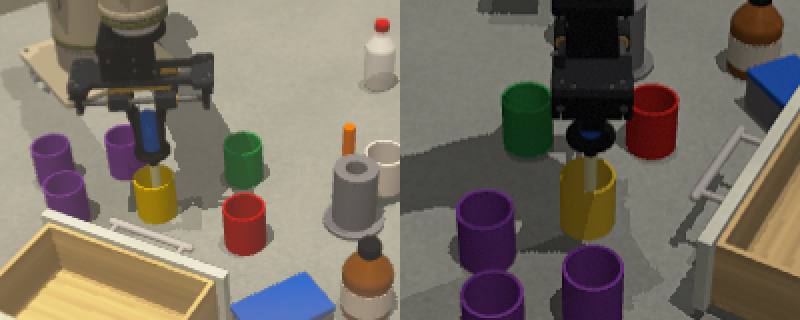

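Stem is in the yellow cup. Lifting and rechecking green.

```bash
python3 -m crank '0 0 -0.1 0 -1;0 0 -0.17 0 -1;0 0 -0.17 0 -1;0 0 -0.18 0 -1;0 0 0 0 -1'
python3 - <<'E'
from h import *
cups(); plan((.455,.034,.265,58,5),(.455,.034,.140,58,7))
E
```

```text
time: 14.3
ee_pos: [0.4495, -0.1148, 0.2684]
eef_rot: [0.276, 0.961, 0.0, 0.004]
ft_force: [-0.5, -0.9, -1.2]
width: 0.0231
grip_force: 25.0
yellow scene [207, 222, 22, 30, 541] yellow side [286, 268, 22, 42, 663] [ 0.4466 -0.1201  0.0359] 0.003
green side [251, 231, 25, 38, 826] 
red scene [251, 236, 21, 32, 552] red side [313, 232, 26, 38, 827] [ 0.5743 -0.0469  0.0363] 0.0001
from [ 0.4476 -0.1145  0.2638] 58.0 grip 0.023 25.0 ft [ 1.5  0.3 -2.2] t 14.4
5 x 0.0724 0.1298 -0.0012 yaw 0.0000 |mm/row 30
7 x 0.0000 0.0000 0.0893 yaw 0.0000 |mm/row 18
```

```bash
python3 -m crank '0.072 0.13 0 0 -1;0.072 0.13 0 0 -1;0.072 0.13 0 0 -1;0.072 0.13 0 0 -1;0.072 0.13 0 0 -1;0 0 0 0 -1;0 0 0 0 -1'
python3 -c "
from h import *
cups(); plan((.455,.034,.140,58,7))"
python3 -m crank '0 0 0.09 0 -1;0 0 0.09 0 -1;0 0 0.09 0 -1;0 0 0.09 0 -1;0 0 0.09 0 -1;0 0 0.09 0 -1;0 0 0.088 0 -1;0 0 0 0 -1;0 0 0 0 -1;0 0 0 0 -1'
python3 -c "
from h import *
cups(); plan()"
```

```text
time: 15.1
ee_pos: [0.4545, 0.0341, 0.2619]
eef_rot: [0.275, 0.961, -0.0, -0.001]
ft_force: [-0.6, -1.4, 0.4]
width: 0.0233
grip_force: 25.0
yellow scene [206, 222, 23, 30, 545] yellow side [280, 268, 28, 42, 746] [ 0.4457 -0.1177  0.0377] 0.0002
green scene [252, 209, 19, 25, 296] green side [251, 231, 25, 37, 826] [0.4544 0.0306 0.0307] 0.0054
red scene [251, 237, 21, 31, 545] red side [313, 232, 26, 38, 822] [ 0.5745 -0.0471  0.0362] 0.0002
from [0.4547 0.0329 0.2622] 57.9 grip 0.023 25.0 ft [-0.3 -0.8 -0.9] t 15.2
7 x 0.0003 0.0008 0.0873 yaw -0.0001 |mm/row 17
time: 16.2
ee_pos: [0.4556, 0.0337, 0.1383]
eef_rot: [0.276, 0.961, 0.0, 0.001]
ft_force: [-0.4, 0.2, -0.6]
width: 0.0232
grip_force: 25.0
yellow scene [206, 222, 23, 30, 544] yellow side [280, 268, 28, 42, 754] [ 0.4456 -0.1176  0.0376] 0.0003
green scene [252, 207, 19, 27, 320] green side [251, 231, 25, 37, 746] [0.4533 0.0314 0.029 ] 0.0032
red scene [251, 237, 21, 31, 555] red side [313, 232, 26, 38, 820] [ 0.5748 -0.0468  0.0359] 0.0002
from [0.4556 0.0338 0.1383] 58.0 grip 0.024 25.0 ft [-0.3  0.6  0. ] t 16.3
```

```bash
python3 -m crank '0 0 -0.1 0 -1;0 0 -0.17 0 -1;0 0 -0.17 0 -1;0 0 -0.18 0 -1;0 0 0 0 -1'
python3 - <<'E'
from h import *
cups(); plan((.575,-.044,.265,58,5),(.575,-.044,.140,58,7))
E
```

```text
time: 16.8
ee_pos: [0.4572, 0.0343, 0.2668]
eef_rot: [0.276, 0.961, 0.001, 0.004]
ft_force: [1.1, 0.4, -0.2]
width: 0.0231
grip_force: 25.0
yellow scene [206, 222, 23, 30, 544] yellow side [280, 268, 28, 42, 751] [ 0.4456 -0.1177  0.0376] 0.0003
green scene [252, 209, 19, 25, 294] green side [251, 231, 25, 37, 827] [0.4544 0.0304 0.0308] 0.0055
red scene [251, 237, 21, 31, 546] red side [313, 232, 26, 38, 819] [ 0.5746 -0.047   0.036 ] 0.0003
from [0.4554 0.034  0.2621] 58.0 grip 0.023 25.0 ft [ 0.2  0.3 -1. ] t 16.9
5 x -0.1428 -0.0028 -0.0029 yaw 0.0000 |mm/row 29
7 x 0.0000 0.0000 0.0893 yaw 0.0000 |mm/row 18
```

```bash
python3 -m crank '-0.143 -0.003 0 0 -1;-0.143 -0.003 0 0 -1;-0.143 -0.003 0 0 -1;-0.143 -0.003 0 0 -1;-0.143 -0.003 0 0 -1;0 0 0 0 -1;0 0 0 0 -1'
python3 -c "
from h import *
cups(); plan((.575,-.044,.140,58,7))"
python3 -m crank '0 0 0.088 0 -1;0 0 0.088 0 -1;0 0 0.088 0 -1;0 0 0.088 0 -1;0 0 0.088 0 -1;0 0 0.088 0 -1;0 0 0.088 0 -1;0 0 0 0 -1;0 0 0 0 -1;0 0 0 0 -1'
python3 -c "
from h import *
cups(); plan((.575,-.044,.265,58,4),(.6125,.182,.265,58,8))"
```

```text
time: 17.6
ee_pos: [0.5742, -0.0443, 0.2596]
eef_rot: [0.276, 0.961, -0.0, -0.001]
ft_force: [0.3, 0.3, -1.2]
width: 0.0233
grip_force: 25.0
yellow scene [206, 222, 23, 30, 543] yellow side [280, 268, 28, 42, 788] [ 0.4453 -0.1177  0.0373] 0.0002
green scene [252, 207, 19, 27, 327] green side [251, 231, 25, 37, 836] [0.4542 0.0321 0.0321] 0.0037
red scene [251, 237, 21, 31, 539] red side [313, 232, 26, 38, 830] [ 0.5748 -0.0466  0.0348] 0.0006
from [ 0.574  -0.0435  0.2607] 58.1 grip 0.023 25.0 ft [-0.4  0.2 -1.1] t 17.7
7 x -0.0008 0.0001 0.0862 yaw 0.0001 |mm/row 17
time: 18.7
ee_pos: [0.5752, -0.0441, 0.1395]
eef_rot: [0.275, 0.961, 0.0, 0.001]
ft_force: [0.8, -0.1, -0.9]
width: 0.0234
grip_force: 25.0
yellow scene [206, 222, 23, 30, 544] yellow side [280, 268, 28, 42, 794] [ 0.4455 -0.1177  0.0374] 0.0002
green side [251, 231, 25, 37, 835] 
red scene [251, 238, 22, 30, 481] red side [313, 233, 26, 37, 751] [ 0.5752 -0.0464  0.0302] 0.001
from [ 0.5752 -0.0442  0.1393] 58.0 grip 0.024 25.0 ft [-0.  -0.  -0.8] t 18.8
4 x 0.0004 0.0001 -0.1571 yaw 0.0001 |mm/row 31
8 x 0.0550 0.1322 -0.0000 yaw 0.0000 |mm/row 29
```

```bash
python3 -m crank '0 0 -0.1 0 -1;0 0 -0.19 0 -1;0 0 -0.19 0 -1;0 0 -0.2 0 -1;0 0 0 0 -1'
python3 -m crank '0.055 0.132 0 0 -1;0.055 0.132 0 0 -1;0.055 0.132 0 0 -1;0.055 0.132 0 0 -1;0.055 0.132 0 0 -1;0.055 0.132 0 0 -1;0.055 0.132 0 0 -1;0.055 0.132 0 0 -1;0 0 0 0 -1;0 0 0 0 -1'
python3 -c "
from h import *
plan((.6125,.182,.155,58,7),(.6125,.182,.26,58,4),(.633,.1105,.26,58,4),(.633,.1105,.126,58,10))"
```

```text
time: 19.3
ee_pos: [0.5771, -0.0442, 0.281]
eef_rot: [0.276, 0.961, 0.001, 0.005]
ft_force: [0.8, 0.8, -0.7]
width: 0.0232
grip_force: 25.0
time: 20.3
ee_pos: [0.6118, 0.1819, 0.2738]
eef_rot: [0.275, 0.961, -0.0, -0.0]
ft_force: [0.6, -0.6, -0.8]
width: 0.0235
grip_force: 25.0
from [0.6118 0.1819 0.2738] 58.1 grip 0.024 25.0 ft [ 0.6 -0.6 -0.8] t 20.3
7 x -0.0004 0.0004 0.0849 yaw 0.0001 |mm/row 17
4 x 0.0000 0.0000 -0.1313 yaw 0.0000 |mm/row 26
4 x -0.0691 -0.0622 -0.0000 yaw 0.0000 |mm/row 19
10 x 0.0000 0.0000 0.0670 yaw 0.0000 |mm/row 13
```

```bash
python3 -m crank '0 0 0.085 0 -1;0 0 0.085 0 -1;0 0 0.085 0 -1;0 0 0.085 0 -1;0 0 0.085 0 -1;0 0 0.085 0 -1;0 0 0.085 0 -1;0 0 0 0 -1;0 0 0 0 -1;0 0 0 0 -1'
python3 -m crank '0 0 0 0 -1;0 0 -0.13 0 -1;0 0 -0.13 0 -1;0 0 -0.14 0 -1;0 0 -0.13 0 -1;-0.069 -0.062 0 0 -1;-0.069 -0.062 0 0 -1;-0.069 -0.062 0 0 -1;-0.069 -0.062 0 0 -1;0 0 0 0 -1'
python3 -m crank '0 0 0 0 -1;0 0 0 0 -1'
python3 -c "
from h import *
plan((.633,.1105,.126,58,10))"
```

```text
time: 21.3
ee_pos: [0.6126, 0.1811, 0.1565]
eef_rot: [0.276, 0.961, 0.0, 0.001]
ft_force: [0.4, -0.5, -1.4]
width: 0.023
grip_force: 25.0
time: 22.3
ee_pos: [0.6335, 0.1066, 0.2617]
eef_rot: [0.278, 0.961, -0.001, 0.001]
ft_force: [0.5, 0.4, -1.0]
width: 0.0233
grip_force: 25.0
time: 22.5
ee_pos: [0.6322, 0.1115, 0.2615]
eef_rot: [0.275, 0.962, 0.0, 0.0]
ft_force: [0.5, 0.1, -1.9]
width: 0.0237
grip_force: 25.0
from [0.6322 0.1115 0.2615] 58.1 grip 0.024 25.0 ft [ 0.5  0.1 -1.9] t 22.5
10 x -0.0006 -0.0002 0.0677 yaw 0.0001 |mm/row 14
```

```bash
python3 -m crank '0 0 0.068 0 -1;0 0 0.068 0 -1;0 0 0.068 0 -1;0 0 0.068 0 -1;0 0 0 0 -1'
python3 -m crank '0 0 0.068 0 -1;0 0 0.068 0 -1;0 0 0.068 0 -1;0 0 0.068 0 -1;0 0 0 0 -1'
python3 -m crank '0 0 0.06 0 -1;0 0 0.05 0 -1;0 0 0 0 -1;0 0 0 0 -1'
```

```text
time: 23.0
ee_pos: [0.6313, 0.1098, 0.2037]
eef_rot: [0.275, 0.961, -0.001, -0.002]
ft_force: [0.3, -0.5, -1.4]
width: 0.0234
grip_force: 25.0
time: 23.5
ee_pos: [0.6313, 0.1098, 0.1496]
eef_rot: [0.275, 0.961, -0.001, -0.002]
ft_force: [-0.4, -0.1, -0.7]
width: 0.0231
grip_force: 25.0
time: 23.9
ee_pos: [0.6324, 0.1101, 0.1303]
eef_rot: [0.276, 0.961, -0.0, -0.0]
ft_force: [-0.1, -0.8, -0.7]
width: 0.0234
grip_force: 25.0
```

```bash
python3 -m crank '0 0 0.015 0 -1;0 0 0 0 -1;0 0 0 0 -1'
python3 -m crank '0 0 0.01 0 -1;0 0 0 0 -1;0 0 0 0 -1'
python3 -m crank '0 0 0.01 0 -1;0 0 0 0 -1;0 0 0 0 -1'
```

```text
time: 24.2
ee_pos: [0.6326, 0.1102, 0.1276]
eef_rot: [0.276, 0.961, 0.0, 0.0]
ft_force: [-0.4, -0.8, -0.0]
width: 0.0233
grip_force: 25.0
time: 24.5
ee_pos: [0.6325, 0.1101, 0.1254]
eef_rot: [0.276, 0.961, 0.0, 0.0]
ft_force: [-0.1, 0.3, -0.9]
width: 0.0237
grip_force: 25.0
time: 24.8
ee_pos: [0.6326, 0.1102, 0.1253]
eef_rot: [0.276, 0.961, 0.0, 0.0]
ft_force: [-6.8, -1.6, 14.3]
width: 0.0235
grip_force: 25.0
```

```bash
python3 -m crank '0 0 0 0 -0.2;0 0 0 0 0.2;0 0 0 0 0.2;0 0 0 0 0.2;0 0 -0.1 0 0.2;0 0 -0.2 0 0.2;0 0 -0.2 0 0.2;0 0 -0.2 0 0.2;0 0 -0.2 0 0.4;0 0 0 0 1'
python3 - <<'E'
from h import *
plan((.57,-.12,.33,-58,14))
c,_=shot('scene');d,_=shot('side')
for n,i in(('scene',c),('side',d)): print(n,[(b[0].tolist(),b[1].round(1).tolist()) for b in blobs(i['img'],'blue',50)])
print(tri(*[(lambda o,d:(o,d[0]))(*rays(k,[v])) for k,v in((c,(318.8,204)),(d,(310.2,166.5)))]))
E
```

```text
time: 25.8
ee_pos: [0.6343, 0.1108, 0.3097]
eef_rot: [0.276, 0.961, 0.002, 0.004]
ft_force: [1.0, -0.3, 0.2]
width: 0.0609
grip_force: 0.0
from [0.6343 0.1108 0.3097] 58.0 grip 0.061 0.0 ft [ 1.  -0.3  0.2] t 25.8
14 x -0.0824 -0.0230 -0.0072 yaw 0.0921 |mm/row 17
scene [([386, 175, 57, 37, 626], [411.4, 198.2]), ([255, 276, 52, 23, 625], [283.3, 288.8]), ([344, 95, 48, 21, 279], [370.1, 104.5]), ([264, 301, 22, 11, 122], [273.6, 304.9]), ([315, 203, 9, 20, 97], [318.3, 212.0]), ([424, 168, 14, 5, 57], [430.6, 170.1])]
side [([223, 94, 73, 60, 2152], [263.8, 134.9]), ([373, 218, 52, 28, 684], [396.7, 230.9]), ([0, 120, 14, 30, 293], [6.0, 132.8]), ([306, 164, 10, 25, 210], [310.3, 176.2])]
(array([0.62999162, 0.10922665, 0.16646663]), np.float64(1.2258091923064416e-05))
```

```bash
python3 -m crank '-0.08 -0.02 0 0.092 1;-0.08 -0.02 0 0.092 1;-0.08 -0.02 0 0.092 1;-0.08 -0.02 0 0.092 1;-0.08 -0.02 0 0.092 1;-0.08 -0.02 0 0.092 1;-0.08 -0.02 0 0.092 1;-0.08 -0.02 0 0.092 1;-0.08 -0.02 0 0.092 1;-0.08 -0.02 0 0.092 1'
python3 -m crank '-0.08 -0.02 0 0.092 1;-0.08 -0.02 0 0.092 1;-0.08 -0.02 0 0.092 1;-0.08 -0.02 0 0.092 1;0 0 0 0 1'
python3 -c "
from h import *
plan((.525,-.375,.35,-58,8))"
```

```text
time: 26.9
ee_pos: [0.6494, -0.0408, 0.3011]
eef_rot: [0.844, 0.536, -0.001, -0.001]
ft_force: [0.9, 0.3, 0.6]
width: 0.0871
grip_force: 0.0
time: 27.4
ee_pos: [0.5979, -0.0823, 0.3023]
eef_rot: [0.962, 0.274, -0.001, 0.0]
ft_force: [-0.5, 0.3, -0.2]
width: 0.087
grip_force: 0.0
from [ 0.5979 -0.0823  0.3023] -58.2 grip 0.087 0.0 ft [-0.5  0.3 -0.2] t 27.4
8 x -0.1353 0.1312 -0.0298 yaw -0.0003 |mm/row 38
```

```bash
python3 -m crank '-0.135 0.131 -0.03 0 1;-0.135 0.131 -0.03 0 1;-0.135 0.131 -0.03 0 1;-0.135 0.131 -0.03 0 1;-0.135 0.131 -0.03 0 1;-0.135 0.131 -0.03 0 1;-0.135 0.131 -0.03 0 1;-0.135 0.131 -0.03 0 1;0 0 0 0 1;0 0 0 0 1'
python3 - <<'E'
from h import *
plan(); w,_=shot('wrist'); cv2.imwrite('pics/k.png',w['img'])
E
```

```text
time: 28.4
ee_pos: [0.5279, -0.3734, 0.3499]
eef_rot: [0.961, 0.277, -0.001, -0.001]
ft_force: [0.2, 0.9, 0.3]
width: 0.0869
grip_force: 0.0
from [ 0.5279 -0.3734  0.3499] -57.8 grip 0.087 0.0 ft [0.2 0.9 0.3] t 28.4
```

View pics/k.png

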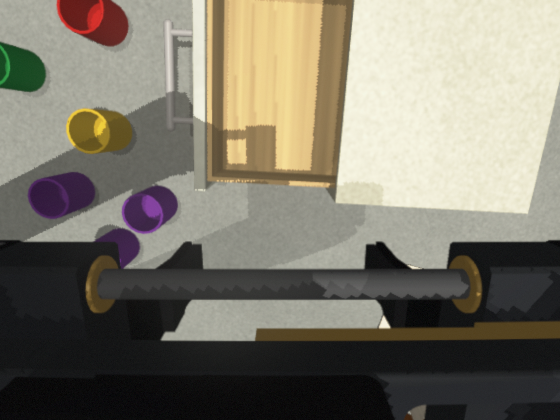

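Run:
```python
from h import *
w,pose=shot('wrist')
def ang(a,b): d=b-a; return np.degrees(np.arctan2(d[1],d[0])).round(1)
P=plane(w,[(351,0),(337,200)],.12,pose)[:,:2]; print('unit edge',P.round(4).tolist(),ang(P[1],P[0]))
P=plane(w,[(337,203),(528,213)],.12,pose)[:,:2]; print('unit side',P.round(4).tolist(),ang(P[0],P[1]))
P=plane(w,[(206,0),(207,187)],.109,pose)[:,:2]; print('panel inner top',P.round(4).tolist(),ang(P[1],P[0]))
P=plane(w,[(195,189),(207,188)],.109,pose)[:,:2]; print('panel end top',P.round(4).tolist())
P=plane(w,[(210,179),(336,186)],.098,pose)[:,:2]; print('end wall top',P.round(4).tolist(),ang(P[0],P[1]))
P=plane(w,[(168,25),(171,127)],.07,pose)[:,:2]; print('handle',P.round(4).tolist(),P.mean(0))
g=cv2.cvtColor(w['img'],cv2.COLOR_BGR2GRAY).astype(int)
for v in(20,60,100,140,170): 
    r=g[v,150:380]; i=np.argsort(-abs(np.diff(r)))[:8]+150; print(v,sorted(i.tolist()))
cups()
```

```text
unit edge [[0.7408, -0.3251], [0.551, -0.4372]] 30.6
unit side [[0.5479, -0.4394], [0.667, -0.6517]] -60.7
panel inner top [[0.6595, -0.189], [0.4764, -0.2924]] 29.4
panel end top [[0.4661, -0.2808], [0.4753, -0.293]]
end wall top [[0.4845, -0.2894], [0.5634, -0.4313]] -60.9
handle [[0.6173, -0.1484], [0.5105, -0.2087]] [ 0.5638967 -0.1785603]
20 [193, 205, 207, 212, 213, 224, 352, 353]
60 [192, 193, 205, 207, 212, 319, 348, 349]
100 [193, 205, 207, 212, 223, 316, 344, 345]
140 [205, 226, 227, 244, 275, 313, 340, 341]
170 [194, 205, 207, 212, 310, 337, 338, 339]
yellow scene [207, 222, 22, 30, 542] yellow side [280, 268, 28, 20, 380] [ 0.4498 -0.1124  0.0496] 0.0103
green scene [252, 206, 19, 28, 338] green side [251, 231, 25, 37, 826] [0.4515 0.0299 0.0375] 0.0009
red scene [251, 237, 21, 31, 535] red side [313, 232, 26, 38, 841] [ 0.5741 -0.0469  0.0358] 0.0004
```

The view shows the drawer (panel edge col 194–207, its end at row 188, unit edge col 337–351), handle (169,76), yellow rim (88,131), and purple decoys (63,198), (148,210) off the finger line. This gives drawer origin ≈ (0.631,-0.295), axes turned by -60°, consistent from panel, wall and handle.

Run:
```python
from h import *
w,pose=shot('wrist')
P=plane(w,[(88,131),(63,198),(148,210)],.068,pose); print(P.round(4).tolist())
plan((.446,-.115,.2,-60,8),(.446,-.115,.04,-60,8))
```

```text
[[0.4464, -0.1144, 0.068], [0.3421, -0.1214, 0.068], [0.3914, -0.2323, 0.068]]
from [ 0.5285 -0.3717  0.351 ] -57.7 grip 0.087 0.0 ft [ 0.3 -0.1 -0.4] t 28.65
8 x 0.0388 -0.1640 0.0944 yaw 0.0031 |mm/row 39
8 x 0.0000 0.0000 0.1000 yaw 0.0000 |mm/row 20
```

```bash
python3 -m crank '0.039 -0.164 0.09 0.003 1;0.039 -0.164 0.09 0.003 1;0.039 -0.164 0.09 0.003 1;0.039 -0.164 0.09 0.003 1;0.039 -0.164 0.09 0.003 1;0.039 -0.164 0.09 0.003 1;0.039 -0.164 0.09 0.003 1;0.039 -0.164 0.09 0.003 1;0 0 0 0 1;0 0 0 0 1'
python3 - <<'E'
from h import *
cups(); w,pose=shot('wrist'); plan((.446,-.115,.04,-60,8))
for b in blobs(w['img'],'yellow',300)[:3]:
    print(b[0].tolist(), plane(w,[b[1]],.05,pose).round(4).tolist())
E
```

```text
time: 29.65
ee_pos: [0.4454, -0.1155, 0.2076]
eef_rot: [0.966, 0.26, 0.0, 0.0]
ft_force: [1.2, -1.2, 0.6]
width: 0.0871
grip_force: 0.0
yellow scene [207, 222, 22, 30, 541] yellow side [280, 268, 28, 42, 565] [ 0.4415 -0.1168  0.0323] 0.0016
green scene [252, 209, 19, 25, 240] green side [251, 231, 25, 38, 829] [0.4553 0.0321 0.0289] 0.0052
red scene [251, 237, 21, 31, 549] red side [313, 232, 26, 38, 832] [ 0.5745 -0.0468  0.0359] 0.0005
from [ 0.446  -0.1171  0.208 ] -60.1 grip 0.087 0.0 ft [-0.3  0.2  0.6] t 29.8
8 x 0.0007 -0.0011 0.1050 yaw -0.0002 |mm/row 21
[251, 167, 61, 67, 3136] [[0.4451, -0.1158, 0.05]]
[295, 322, 265, 18, 2864] [[0.406, -0.3558, 0.05]]
[451, 256, 30, 56, 492] [[0.4668, -0.3408, 0.05]]
```

Centred. Descend and grip yellow.

```bash
python3 -m crank '0 0 0.105 0 1;0 0 0.105 0 1;0 0 0.105 0 1;0 0 0.105 0 1;0 0 0.105 0 1;0 0 0.105 0 1;0 0 0.105 0 1;0 0 0.095 0 1;0 0 0 0 -1;0 0 0 0 -1' 20
python3 -m crank '0 0 0 0 -1;0 0 0 0 -1;0 0 0 0 -1;0 0 -0.05 0 -1;0 0 -0.15 0 -1;0 0 -0.15 0 -1;0 0 -0.15 0 -1;0 0 -0.15 0 -1;0 0 -0.15 0 -1;0 0 0 0 -1'
python3 -c "
from h import *
plan((.556,-.315,.2,-60,10),(.556,-.315,.064,-60,10))"
```

```text
time: 30.8
ee_pos: [0.4458, -0.1168, 0.0419]
eef_rot: [0.966, 0.258, 0.0, 0.0]
ft_force: [0.2, -0.2, 1.0]
width: 0.0776
grip_force: 0.0
time: 31.8
ee_pos: [0.4473, -0.1166, 0.206]
eef_rot: [0.966, 0.258, 0.003, 0.001]
ft_force: [0.1, -0.2, -1.6]
width: 0.0589
grip_force: 19.9
from [ 0.4473 -0.1166  0.206 ] -60.1 grip 0.059 19.9 ft [ 0.1 -0.2 -1.6] t 31.8
10 x -0.0025 0.1131 0.0030 yaw -0.0001 |mm/row 23
10 x 0.0000 0.0000 0.0680 yaw 0.0000 |mm/row 14
```

```bash
python3 -m crank '-0.003 0.113 0 0 -1;-0.003 0.113 0 0 -1;-0.003 0.113 0 0 -1;-0.003 0.113 0 0 -1;-0.003 0.113 0 0 -1;-0.003 0.113 0 0 -1;-0.003 0.113 0 0 -1;-0.003 0.113 0 0 -1;-0.003 0.113 0 0 -1;-0.003 0.113 0 0 -1'
python3 -m crank '0 0 0 0 -1;0 0 0 0 -1'
python3 -c "
from h import *
plan((.556,-.315,.072,-60,8))"
```

```text
time: 32.8
ee_pos: [0.5529, -0.3157, 0.2008]
eef_rot: [0.966, 0.258, -0.0, -0.0]
ft_force: [-0.0, 0.2, -0.7]
width: 0.0588
grip_force: 19.9
time: 33.0
ee_pos: [0.5525, -0.3149, 0.2006]
eef_rot: [0.966, 0.258, -0.001, -0.001]
ft_force: [-0.1, 0.5, -1.3]
width: 0.059
grip_force: 19.9
from [ 0.5525 -0.3149  0.2006] -60.1 grip 0.059 19.9 ft [-0.1  0.5 -1.3] t 33.0
8 x 0.0018 0.0011 0.0804 yaw -0.0001 |mm/row 16
```

```bash
python3 -m crank '0.002 0.001 0.08 0 -1;0.002 0.001 0.08 0 -1;0.002 0.001 0.08 0 -1;0.002 0.001 0.08 0 -1;0.002 0.001 0.08 0 -1;0.002 0.001 0.08 0 -1;0.002 0.001 0.07 0 -1;0.002 0.001 0.05 0 -1;0 0 0 0 -1;0 0 0 0 -1'
python3 -m crank '0 0 0.02 0 -1;0 0 0 0 -1'
python3 -m crank '0 0 0.02 0 -1;0 0 0 0 -1'
```

```text
time: 34.0
ee_pos: [0.5568, -0.315, 0.0816]
eef_rot: [0.966, 0.258, 0.0, 0.0]
ft_force: [-0.2, -0.7, -1.0]
width: 0.0587
grip_force: 19.9
time: 34.2
ee_pos: [0.5567, -0.3149, 0.0775]
eef_rot: [0.966, 0.258, 0.0, 0.0]
ft_force: [1.1, -0.5, -2.0]
width: 0.0588
grip_force: 19.9
time: 34.4
ee_pos: [0.5564, -0.3147, 0.073]
eef_rot: [0.966, 0.258, -0.0, -0.0]
ft_force: [-1.0, -0.4, -1.3]
width: 0.0591
grip_force: 19.9
```

```bash
python3 -m crank '0 0 0.025 0 -1;0 0 0 0 -1'
python3 -m crank '0 0 0.012 0 -1;0 0 0 0 -1'
python3 -m crank '0 0 0.012 0 -1;0 0 0 0 -1'
```

```text
time: 34.6
ee_pos: [0.5562, -0.3146, 0.0676]
eef_rot: [0.966, 0.258, -0.0, -0.0]
ft_force: [0.9, 0.1, -1.1]
width: 0.0588
grip_force: 19.9
time: 34.8
ee_pos: [0.5565, -0.3147, 0.0656]
eef_rot: [0.966, 0.258, -0.0, -0.0]
ft_force: [0.5, -0.3, -1.5]
width: 0.059
grip_force: 19.9
time: 35.0
ee_pos: [0.5571, -0.3154, 0.0644]
eef_rot: [0.966, 0.258, 0.001, 0.001]
ft_force: [-1.6, -1.3, 3.7]
width: 0.0587
grip_force: 19.8
```

```bash
python3 -m crank '0 0 0 0 0.6;0 0 0 0 0.62;0 0 0 0 0.62;0 0 0 0 0.62;0 0 -0.05 0 0.62;0 0 -0.1 0 0.62;0 0 -0.2 0 0.62;0 0 -0.2 0 0.8;0 0 -0.2 0 1;0 0 0 0 1'
python3 - <<'E'
from h import *
cups(); plan((.455,.034,.215,-60,12),(.455,.034,.042,-60,8))
E
```

```text
time: 36.0
ee_pos: [0.5589, -0.3163, 0.221]
eef_rot: [0.966, 0.258, 0.004, 0.003]
ft_force: [-0.1, 0.5, -0.5]
width: 0.0843
grip_force: 0.0
yellow scene [154, 267, 29, 35, 774] yellow side [383, 298, 31, 31, 346] [ 0.56   -0.3123  0.0685] 0.0078
green scene [252, 206, 19, 28, 370] green side [251, 231, 25, 37, 826] [0.4519 0.0307 0.0367] 0.0009
red scene [251, 237, 21, 31, 534] red side [313, 232, 26, 38, 843] [ 0.5742 -0.047   0.036 ] 0.0004
from [ 0.557  -0.3151  0.2152] -60.1 grip 0.086 0.0 ft [ 0.6  0.3 -0.4] t 36.1
12 x 0.0358 -0.1472 0.0001 yaw -0.0001 |mm/row 30
8 x 0.0000 0.0000 0.1081 yaw 0.0000 |mm/row 22
```

```bash
python3 -m crank '0.036 -0.147 0 0 1;0.036 -0.147 0 0 1;0.036 -0.147 0 0 1;0.036 -0.147 0 0 1;0.036 -0.147 0 0 1;0.036 -0.147 0 0 1;0.036 -0.147 0 0 1;0.036 -0.147 0 0 1;0.036 -0.147 0 0 1;0.036 -0.147 0 0 1'
python3 -m crank '0.036 -0.147 0 0 1;0.036 -0.147 0 0 1;0 0 0 0 1;0 0 0 0 1'
python3 - <<'E'
from h import *
w,pose=shot('wrist'); plan((.455,.034,.042,-60,8)); cups()
for b in blobs(w['img'],'green',200)[:3]:
    u,v,W,H=b[0][:4]; print(b[0].tolist(), plane(w,[b[1],(u+W/2,v+H/2)],.05,pose).round(4).tolist())
E
```

```text
time: 37.1
ee_pos: [0.471, -0.023, 0.2124]
eef_rot: [0.966, 0.258, -0.001, -0.0]
ft_force: [-0.3, 0.2, -0.2]
width: 0.0873
grip_force: 0.0
time: 37.5
ee_pos: [0.4548, 0.0341, 0.2128]
eef_rot: [0.966, 0.259, -0.001, 0.0]
ft_force: [0.1, -0.1, -0.9]
width: 0.0871
grip_force: 0.0
from [0.4551 0.0334 0.2129] -60.1 grip 0.087 0.0 ft [-0.4 -0.1 -0.4] t 37.55
8 x 0.0001 -0.0004 0.1068 yaw -0.0001 |mm/row 21
yellow scene [154, 266, 29, 36, 776] yellow side [383, 298, 32, 32, 510] [ 0.5628 -0.3149  0.0702] 0.0057
green side [251, 231, 25, 37, 822] 
red scene [251, 237, 21, 31, 537] red side [313, 232, 26, 38, 824] [ 0.5744 -0.047   0.0358] 0.0003
[254, 167, 59, 65, 2898] [[0.4554, 0.0327, 0.05], [0.455, 0.0328, 0.05]]
```

```bash
python3 -m crank '0 0 0.107 0 1;0 0 0.107 0 1;0 0 0.107 0 1;0 0 0.107 0 1;0 0 0.107 0 1;0 0 0.107 0 1;0 0 0.107 0 1;0 0 0.105 0 1;0 0 0 0 -1;0 0 0 0 -1' 20
python3 -m crank '0 0 0 0 -1;0 0 0 0 -1;0 0 0 0 -1;0 0 -0.05 0 -1;0 0 -0.15 0 -1;0 0 -0.15 0 -1;0 0 -0.15 0 -1;0 0 -0.15 0 -1;0 0 -0.15 0 -1;0 0 0 0 -1'
python3 -c "
from h import *
plan((.621,-.278,.205,-60,15),(.621,-.278,.072,-60,10))"
```

```text
time: 38.65
ee_pos: [0.4555, 0.0334, 0.043]
eef_rot: [0.966, 0.258, -0.0, -0.0]
ft_force: [0.1, 0.9, 0.5]
width: 0.0777
grip_force: 0.0
time: 39.65
ee_pos: [0.4573, 0.0344, 0.2074]
eef_rot: [0.966, 0.258, 0.003, 0.0]
ft_force: [1.2, -0.2, -1.5]
width: 0.0601
grip_force: 20.0
from [0.4573 0.0344 0.2074] -60.1 grip 0.06 20.0 ft [ 1.2 -0.2 -1.5] t 39.65
15 x -0.0047 0.1175 0.0008 yaw -0.0000 |mm/row 24
10 x 0.0000 0.0000 0.0665 yaw 0.0000 |mm/row 13
```

```bash
python3 -m crank '-0.005 0.118 0 0 -1;-0.005 0.118 0 0 -1;-0.005 0.118 0 0 -1;-0.005 0.118 0 0 -1;-0.005 0.118 0 0 -1;-0.005 0.118 0 0 -1;-0.005 0.118 0 0 -1;-0.005 0.118 0 0 -1;-0.005 0.118 0 0 -1;-0.005 0.118 0 0 -1'
python3 -m crank '-0.005 0.118 0 0 -1;-0.005 0.118 0 0 -1;-0.005 0.118 0 0 -1;-0.005 0.118 0 0 -1;-0.005 0.118 0 0 -1;0 0 0 0 -1;0 0 0 0 -1'
python3 -c "
from h import *
plan((.621,-.278,.072,-60,10))"
```

```text
time: 40.65
ee_pos: [0.5644, -0.1762, 0.2023]
eef_rot: [0.966, 0.258, -0.0, -0.0]
ft_force: [-0.4, 0.6, -1.1]
width: 0.0605
grip_force: 20.0
time: 41.35
ee_pos: [0.6186, -0.2801, 0.2019]
eef_rot: [0.966, 0.258, -0.001, -0.001]
ft_force: [0.2, 0.5, -2.4]
width: 0.0602
grip_force: 20.0
from [ 0.6186 -0.2801  0.2019] -60.1 grip 0.06 20.0 ft [ 0.2  0.5 -2.4] t 41.35
10 x 0.0016 -0.0003 0.0650 yaw -0.0001 |mm/row 13
```

```bash
python3 -m crank '0.002 0 0.065 0 -1;0.002 0 0.065 0 -1;0.002 0 0.065 0 -1;0.002 0 0.065 0 -1;0.002 0 0.065 0 -1;0.002 0 0.065 0 -1;0.002 0 0.065 0 -1;0.002 0 0.065 0 -1;0.002 0 0.065 0 -1;0 0 0.065 0 -1'
python3 -m crank '0 0 0 0 -1;0 0 0.015 0 -1;0 0 0 0 -1'
python3 -m crank '0 0 0.015 0 -1;0 0 0 0 -1'
```

```text
time: 42.35
ee_pos: [0.6223, -0.2784, 0.0717]
eef_rot: [0.966, 0.258, 0.0, 0.0]
ft_force: [-0.3, -0.6, -0.8]
width: 0.0603
grip_force: 20.0
time: 42.65
ee_pos: [0.6224, -0.2785, 0.07]
eef_rot: [0.966, 0.258, 0.0, 0.0]
ft_force: [0.0, 0.2, -2.1]
width: 0.06
grip_force: 20.0
time: 42.85
ee_pos: [0.6222, -0.2785, 0.0668]
eef_rot: [0.966, 0.258, 0.0, 0.0]
ft_force: [-0.2, -0.6, -1.2]
width: 0.0598
grip_force: 20.0
```

```bash
python3 -m crank '0 0 0.01 0 -1;0 0 0 0 -1'
python3 -m crank '0 0 0.007 0 -1;0 0 0 0 -1'
python3 -m crank '0 0 0.003 0 -1;0 0 0 0 -1'
```

```text
time: 43.05
ee_pos: [0.6227, -0.279, 0.0659]
eef_rot: [0.966, 0.258, 0.001, 0.001]
ft_force: [-0.9, -0.8, 4.1]
width: 0.0602
grip_force: 20.0
time: 43.25
ee_pos: [0.6231, -0.2797, 0.0658]
eef_rot: [0.966, 0.258, 0.001, 0.001]
ft_force: [-3.4, -1.2, 12.2]
width: 0.0602
grip_force: 20.0
time: 43.45
ee_pos: [0.6233, -0.2799, 0.0658]
eef_rot: [0.966, 0.258, 0.001, 0.002]
ft_force: [-4.6, -1.0, 15.5]
width: 0.0602
grip_force: 20.0
```

```bash
python3 -m crank '0 0 -0.006 0 -1;0 0 0 0 0.6;0 0 0 0 0.62;0 0 0 0 0.62;0 0 0 0 0.62;0 0 -0.05 0 0.62;0 0 -0.15 0 0.62;0 0 -0.2 0 0.62;0 0 -0.2 0 0.8;0 0 -0.2 0 1'
python3 -m crank '0 0 0 0 1;0 0 0 0 1'
python3 - <<'E'
from h import *
cups(); plan((.575,-.044,.215,-60,8),(.575,-.044,.042,-60,8))
E
```

```text
time: 44.45
ee_pos: [0.622, -0.2784, 0.2265]
eef_rot: [0.966, 0.258, 0.0, 0.0]
ft_force: [0.2, -0.0, 0.3]
width: 0.0798
grip_force: 0.0
time: 44.65
ee_pos: [0.6227, -0.2786, 0.2256]
eef_rot: [0.966, 0.258, 0.001, 0.001]
ft_force: [0.5, 0.1, -0.5]
width: 0.0858
grip_force: 0.0
yellow scene [154, 267, 27, 36, 753] yellow side [383, 298, 33, 32, 576] [ 0.563  -0.3167  0.0712] 0.0059
green scene [180, 276, 23, 18, 168] green side [396, 277, 31, 43, 755] [ 0.6161 -0.2799  0.0821] 0.0084
red scene [251, 237, 21, 31, 536] red side [313, 232, 26, 38, 843] [ 0.5743 -0.0466  0.0357] 0.0002
from [ 0.6217 -0.2781  0.223 ] -60.1 grip 0.087 0.0 ft [ 1.   0.4 -0.1] t 44.75
8 x 0.0478 -0.1414 0.0050 yaw -0.0001 |mm/row 30
8 x 0.0000 0.0000 0.1081 yaw 0.0000 |mm/row 22
```

```bash
python3 -m crank '0.048 -0.141 0 0 1;0.048 -0.141 0 0 1;0.048 -0.141 0 0 1;0.048 -0.141 0 0 1;0.048 -0.141 0 0 1;0.048 -0.141 0 0 1;0.048 -0.141 0 0 1;0.048 -0.141 0 0 1;0 0 0 0 1;0 0 0 0 1'
python3 - <<'E'
from h import *
w,pose=shot('wrist'); plan((.575,-.044,.042,-60,8)); cups()
for b in blobs(w['img'],'red',200)[:3]:
    u,v,W,H=b[0][:4]; print(b[0].tolist(), plane(w,[b[1],(u+W/2,v+H/2)],.05,pose).round(4).tolist())
E
```

```text
time: 45.75
ee_pos: [0.5756, -0.0442, 0.223]
eef_rot: [0.966, 0.259, -0.001, -0.0]
ft_force: [0.2, 0.7, -0.2]
width: 0.0874
grip_force: 0.0
from [ 0.5758 -0.0454  0.2231] -60.1 grip 0.087 0.0 ft [ 0.2  0.4 -0.2] t 45.8
8 x 0.0000 -0.0010 0.1132 yaw -0.0001 |mm/row 23
yellow scene [154, 267, 27, 36, 750] yellow side [384, 298, 32, 32, 549] [ 0.563  -0.3168  0.0712] 0.0058
green scene [180, 276, 24, 19, 190] green side [396, 277, 31, 43, 754] [ 0.6178 -0.28    0.0803] 0.0073
red scene [251, 237, 21, 31, 519] red side [313, 232, 26, 38, 828] [ 0.575  -0.0461  0.0345] 0.0005
[256, 165, 57, 63, 2416] [[0.5785, -0.0471, 0.05], [0.5771, -0.0459, 0.05]]
```

```bash
python3 -m crank '0 0 0.113 0 1;0 0 0.113 0 1;0 0 0.113 0 1;0 0 0.113 0 1;0 0 0.113 0 1;0 0 0.113 0 1;0 0 0.113 0 1;0 0 0.11 0 1;0 0 0 0 -1;0 0 0 0 -1' 20
python3 -m crank '0 0 0 0 -1;0 0 0 0 -1;0 0 0 0 -1;0 0 -0.05 0 -1;0 0 -0.15 0 -1;0 0 -0.15 0 -1;0 0 -0.15 0 -1;0 0 -0.15 0 -1;0 0 -0.15 0 -1;0 0 0 0 -1'
python3 -c "
from h import *
plan((.686,-.240,.205,-60,10))"
```

```text
time: 46.9
ee_pos: [0.5762, -0.0454, 0.044]
eef_rot: [0.966, 0.258, -0.0, 0.0]
ft_force: [1.7, 0.0, -0.1]
width: 0.0779
grip_force: 0.0
time: 47.9
ee_pos: [0.5781, -0.0446, 0.2091]
eef_rot: [0.966, 0.258, 0.004, 0.001]
ft_force: [0.2, 0.4, -1.2]
width: 0.0594
grip_force: 20.0
from [ 0.5781 -0.0446  0.2091] -60.1 grip 0.059 20.0 ft [ 0.2  0.4 -1.2] t 47.9
10 x -0.0021 0.1116 0.0020 yaw -0.0001 |mm/row 22
```

```bash
python3 -m crank '-0.002 0.112 0 0 -1;-0.002 0.112 0 0 -1;-0.002 0.112 0 0 -1;-0.002 0.112 0 0 -1;-0.002 0.112 0 0 -1;-0.002 0.112 0 0 -1;-0.002 0.112 0 0 -1;-0.002 0.112 0 0 -1;-0.002 0.112 0 0 -1;-0.002 0.112 0 0 -1'
python3 -m crank '0 0 0 0 -1;0 0 0 0 -1;0 0 0 0 -1'
python3 -c "
from h import *
plan((.686,-.240,.072,-60,10)); cups()"
```

```text
time: 48.9
ee_pos: [0.6845, -0.2413, 0.2032]
eef_rot: [0.966, 0.258, -0.0, -0.0]
ft_force: [-0.4, 0.0, -1.1]
width: 0.0595
grip_force: 20.0
time: 49.2
ee_pos: [0.6843, -0.2395, 0.2036]
eef_rot: [0.966, 0.259, -0.0, -0.0]
ft_force: [0.5, 0.4, -1.0]
width: 0.0592
grip_force: 20.0
from [ 0.6843 -0.2395  0.2036] -60.0 grip 0.059 20.0 ft [ 0.5  0.4 -1. ] t 49.2
10 x 0.0006 0.0007 0.0658 yaw -0.0000 |mm/row 13
yellow scene [164, 264, 25, 36, 562] yellow side [378, 290, 32, 38, 702] [ 0.5631 -0.298   0.073 ] 0.0029
green scene [180, 276, 24, 19, 241] green side [397, 276, 31, 44, 803] [ 0.6173 -0.2817  0.0776] 0.0089
red scene [202, 242, 26, 40, 614] red side [413, 203, 34, 44, 1153] [ 0.6897 -0.2353  0.1868] 0.0012
```

The yellow cup was nudged in the drawer (side box shifted ~8 px); I'll check it after placing red.

```bash
python3 -m crank '0 0 0.066 0 -1;0 0 0.066 0 -1;0 0 0.066 0 -1;0 0 0.066 0 -1;0 0 0.066 0 -1;0 0 0.066 0 -1;0 0 0.066 0 -1;0 0 0.066 0 -1;0 0 0.066 0 -1;0 0 0.06 0 -1'
python3 -m crank '0 0 0 0 -1;0 0 0.015 0 -1;0 0 0 0 -1'
python3 -m crank '0 0 0.01 0 -1;0 0 0 0 -1'
```

```text
time: 50.3
ee_pos: [0.6844, -0.2406, 0.0717]
eef_rot: [0.966, 0.258, -0.0, -0.0]
ft_force: [1.0, -0.5, -1.8]
width: 0.0592
grip_force: 20.0
time: 50.6
ee_pos: [0.6848, -0.2408, 0.0703]
eef_rot: [0.966, 0.258, 0.0, 0.0]
ft_force: [0.4, 0.4, -2.2]
width: 0.059
grip_force: 20.0
time: 50.8
ee_pos: [0.6846, -0.2407, 0.0682]
eef_rot: [0.966, 0.258, 0.0, 0.0]
ft_force: [-0.1, -0.1, -1.5]
width: 0.059
grip_force: 20.0
```

```bash
python3 -c "
from h import *
plan()"
```

```text
from [ 0.6846 -0.2407  0.0682] -60.1 grip 0.059 20.0 ft [-0.1 -0.1 -1.5] t 50.8
```

```bash
python3 -m crank '0 0 0.007 0 -1;0 0 0 0 -1'
python3 -m crank '0 0 0.006 0 -1;0 0 0 0 -1'
```

```text
time: 51.0
ee_pos: [0.6847, -0.2409, 0.067]
eef_rot: [0.966, 0.258, 0.0, 0.0]
ft_force: [0.0, -0.3, 1.7]
width: 0.0592
grip_force: 20.0
time: 51.2
ee_pos: [0.685, -0.2414, 0.067]
eef_rot: [0.966, 0.258, 0.001, 0.001]
ft_force: [-2.4, -0.1, 7.8]
width: 0.0595
grip_force: 20.0
```

```bash
python3 -m crank '0 0 -0.005 0 -1;0 0 0 0 0.6;0 0 0 0 0.62;0 0 0 0 0.62;0 0 0 0 0.62;0 0 -0.05 0 0.62;0 0 -0.15 0 0.62;0 0 -0.2 0 0.62;0 0 -0.2 0 0.8;0 0 -0.2 0 1'
python3 -m crank '0 0 -0.2 0 1;0 0 -0.2 0 1;0 0 -0.2 0 1;0 0 0 0 1'
python3 -c "
from h import *
plan((.525,-.36,.35,-60,6))"
```

```text
time: 52.2
ee_pos: [0.6843, -0.2407, 0.229]
eef_rot: [0.966, 0.258, 0.0, 0.0]
ft_force: [0.5, 0.1, 0.3]
width: 0.0793
grip_force: 0.0
time: 52.6
ee_pos: [0.6855, -0.2412, 0.3543]
eef_rot: [0.966, 0.258, 0.004, 0.003]
ft_force: [0.1, -0.2, -0.1]
width: 0.0868
grip_force: 0.0
from [ 0.6855 -0.2412  0.3543] -60.1 grip 0.087 0.0 ft [ 0.1 -0.2 -0.1] t 52.6
6 x -0.1653 0.0189 0.0035 yaw -0.0001 |mm/row 33
```

```bash
python3 -m crank '-0.165 0.019 0 0 1;-0.165 0.019 0 0 1;-0.165 0.019 0 0 1;-0.165 0.019 0 0 1;-0.165 0.019 0 0 1;-0.165 0.019 0 0 1;0 0 0 0 1;0 0 0 0 1'
python3 - <<'E'
from h import *
w,pose=shot('wrist'); cv2.imwrite('pics/l_w.png',w['img'])
for col in('yellow','green','red'):
    for b in blobs(w['img'],col,200)[:3]: print(col,b[0].tolist(), plane(w,[b[1]],.07,pose).round(4).tolist())
E
python3 -m crank '0.2 -0.13 0 0 1;0.2 -0.13 0 0 1;0.1 -0.2 0 0 1;0 -0.24 0 0 1;0 -0.24 0 0 1;0 -0.24 0 0 1;0 -0.24 0 0 1;0 -0.2 0 0 1;0 0 0 0 1;0 0 0 0 1'
python3 - <<'E'
from h import *
plan(); cups()
for n in('scene','side'):
    c,_=shot(n); cv2.imwrite(f'pics/l_{n}.png',c['img'])
W=cv2.imread('pics/l_w.png')[0:240]; a=cv2.imread('pics/l_scene.png')[150:350,110:370]; b=cv2.imread('pics/l_side.png')[120:360,260:520]
W=cv2.resize(W,(780,334)); cv2.imwrite('pics/l.png',np.vstack([W,np.hstack([cv2.resize(a,(390,262)),cv2.resize(b,(390,262))])]))
E
```

```text
time: 53.4
ee_pos: [0.5237, -0.3596, 0.347]
eef_rot: [0.966, 0.258, 0.0, 0.0]
ft_force: [0.2, 0.3, 0.6]
width: 0.0871
grip_force: 0.0
yellow [230, 106, 48, 49, 1829] [[0.5642, -0.2925, 0.07]]
green [243, 57, 48, 51, 1215] [[0.6207, -0.2788, 0.07]]
red [239, 0, 50, 48, 1762] [[0.6837, -0.2412, 0.07]]
time: 54.45
ee_pos: [0.4494, -0.0271, 0.3468]
eef_rot: [0.966, 0.26, 0.0, 0.0]
ft_force: [0.4, -0.5, -0.2]
width: 0.0868
grip_force: 0.0
from [ 0.4494 -0.0271  0.3468] -59.9 grip 0.087 0.0 ft [ 0.4 -0.5 -0.2] t 54.45
yellow scene [164, 264, 25, 36, 560] yellow side [379, 290, 31, 38, 620] [ 0.5636 -0.2986  0.0734] 0.0026
green scene [180, 276, 24, 19, 200] green side [398, 277, 30, 43, 796] [ 0.6178 -0.2817  0.0775] 0.0095
red scene [206, 284, 24, 36, 337] red side [407, 256, 30, 39, 611] [ 0.6856 -0.2456  0.076 ] 0.0021
```

View pics/l.png

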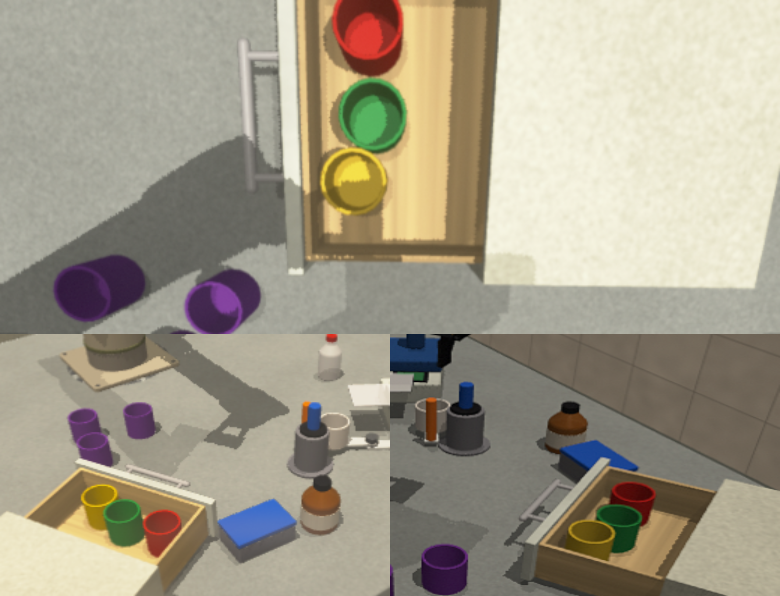

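All three cups stand upright in the drawer, the probe hangs on its collar in the storage pot, the arm is out and the bystanders are in place. Handing in.

```bash
python3 -c "
from h import *
print(workorder.close_job())"
```

```text
the job is handed in; nothing more can be done
None
```

The job is handed in with every step carried out: arm swung to its stop, dips done in order (rinse, yellow, green, red, rinse), probe seated in its storage pot, and all three cups upright in the drawer. `close_job` gave no verdict, the yellow cup was nudged inside the drawer after I set it down but still stands, and the run took about 55 s of the 208 s.

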